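# Sweep the glass offcuts into the chute and pour them into the casting box

### The arm

A 6-joint arm with a two-finger parallel gripper is mounted at the origin on the work surface. World frame = base frame: x ahead of the robot, y to its left, z up, the work surface at z = 0. Lengths are in m, angles in rad, forces in N, time in s.
With the tool pointing down it reaches from about 0.3 to 0.775 m from the base axis. Payload 14.6 kg.
Tool frame: the origin (TCP) lies between the finger pads; the fingertips stand tcp_to_tips ahead of it and the grasp point (between the pads) is the TCP (tcp_to_tips is the distance from the TCP to the fingertips, in m); z points along the fingers, y is the direction in which the jaws open and shut (so a half turn about z gives the same grasp; the last joint's range is limited). The gripper opens to 85 mm and grips with 20 to 120 N. Pads are 22 mm wide; open, the fingers measure 114 mm over their backs; the gripper's body (76 mm by 85 mm) begins 54 mm behind the grasp point. The pads swing forward as they close: fully open they stand 13 mm farther back than shut.
Start: joints at [-1.289, 0.3, 1.521, -0, 1.321, -0.067], TCP at [0.188, -0.517, 0.25] pointing down, gripper open.
Joint ranges: [-3.03, 3.03], [-0.79, 2.21], [0.23, 2.52], [-1.04, 4.18], [0, 3.07], [-2.55, 2.55]. Speed limits (rad/s): [2.22, 2.22, 2.57, 3.14, 3.14, 3.14].

### API

Orientations are given as a rotation vector (axis times angle).
In Python, from cell import * gives the robot as it stands. The module is installed in compiled form; this text tells all that it offers.
- The arm moves only by the tool send_rows, never from a script. Its argument "commands" is text: rows parted by semicolons, each of 7 numbers parted by spaces: the shift along the tool's x, y, z in m, then the turn, a rotation vector about the tool's x, y, z in degrees, then the opening in per cent of the stroke, from 0 (shut) to 100 (fully open). In form: tx ty tz rx ry rz jaw; .... A call has 1 to 20 rows; each row shifts and turns the pose as measured when the row begins, along the tool's axes as they then stand; what a row does not reach is not made up. A row lasts 1/8 s, in which the tool goes at most 62.5 mm and 10.7 degrees, less where a joint would pass 70% of its speed; a pose out of reach is approached as far as the arm can. A call with a gripper value outside its range is refused whole. The fingers move at their own pace and stop on an object; the grip force is fixed at half the most. Time passes only in rows, so rows that do not move let the fingers close. It gives the time, the measured TCP pose, the force and the opening at its end, in the units of the state.
- sense(): the state, without advancing time (a new reading comes with each control period).
- grab_frame(name): name is "scene" or "top"; returns the picture (384x512x3 uint8, red, green, blue); there is no depth.
- get_calibration(name): a dict with "intrinsics" (3x3 intrinsics, pixels), "R" (3x3) and "t" (3): a world point X has camera coordinates R X + t. Camera axes: x right, y down, z forward; pixel columns grow to the right and rows downward; lengths in m; the calibration is good to about 2 mm. A picture is of the moment at which its call begins. get_calibration takes no time and is no camera call.
- close_job(): hands the job in, once; it reports no verdict.
The state is a dict: "t": time; "joint_positions": joint angles; "qvel": joint speeds; "joint_torque": joint torques, N m; "tool_pos": TCP position; "ee_rot": TCP orientation; "ft_force": force on the tool from outside, world axes, zero at the start; "ft_torque": the same for the moment, N m; "opening": finger opening in m.
Only numpy, scipy, OpenCV 4.12 (cv2) and the standard library are available. Lean on these libraries where they do the work, as an engineer would, in place of code of your own. Each camera call takes 0.05 s, during which the arm holds its last target.

### The job

Draw the sheet-metal chute up to the slab so that its closed wide end is tucked squarely under the slab's overhanging open edge, let go of it, then take the scraper block and wipe all the glass offcuts off the slab over that edge into the chute, without touching glass on the slab with your fingers (a piece that falls on the table may be picked up by hand). Once every piece lies in the chute, lift the loaded chute, and tilt it so that they slide out of its spout into the square mouth of the wooden casting box. Leave every piece inside the box, the empty chute set down flat and the scraper standing upright on the table, and the jar, the mug and the roll of tape undisturbed.

Things in the scene. Friction and masses are not known exactly. Their poses are not given: they have to be found in the camera images.
- slab: Fixed low steel slab 260 (x) x 160 (y) mm; origin under its centre, on the table. Plate top at 44 mm height, underside 36. Open at its local +x end, edge at x = +130, with free space under the plate beyond x = +40. 10 mm thick fences 14 mm high on the long sides (inner faces y = +-70) and at the back (inner face x = -120). Local +x points to world -y, give or take 0.15 rad.
- slab_edge (a point): Middle of the slab's open edge, on the plate's top surface (slab local 130, 0, 44 mm).
- chute: Loose open aluminium chute 190 mm long (x), 0.35 kg; origin under mid-length, on its underside. Wide end at x = -95: 150 mm wide inside, 158 outside, with a back wall; straight to x = -40, tapered to x = +40, then a spout 90 mm inside, 98 outside, open at x = +95. Floor 4 mm thick, wall tops at 32 mm height. Fits under the slab's edge: best with origin at slab local x 205, y 0 mm, axes aligned.
- chute_grip (a point): Centre of the chute's wooden grip block, 30 x 30 mm, from 62 to 106 mm height, at chute local x = -25 mm, near the centre of mass. It stands on a bridge over the chute, 16 mm wide in x, at 56 to 62 mm height.
- spout_tip (a point): Middle of the spout's lip on the chute's floor (chute local 95, 0, 4 mm). The metal is smooth: glass begins to slide at a tilt of about 12 degrees; keep it level while carrying. 50 degrees empties it; if pieces jam, tip it back and pour again.
- scraper: Loose scraper block standing on the table, 0.25 kg: heavy black rubber blade 36 (x) x 100 (y) x 32 (z) mm with a wooden grip post above it, 30 (x) x 36 (y) mm, from 32 to 86 mm height. Origin under its centre. It wipes along its local x; front and back are alike.
- scraper_grip (a point): A point on the scraper's axis, 64 mm above its underside.
- castbox: Fixed wooden casting box, 136 x 136 mm outside, 85 mm high, open at the top with a square mouth 112 x 112 mm; floor 10 mm thick. Origin under its centre.
- box_mouth (a point): Centre of the casting box's mouth, level with its rim.
- chip1: Black or dark brown glass offcut, a flat angular piece with 5 to 7 sides, about 32 mm across, 15 mm thick, 30 g, smooth; origin in the centre of its underside. May be absent (5 to 7 pieces are on the slab at the start).
- chip2: Black or dark brown glass offcut, a flat angular piece with 5 to 7 sides, about 32 mm across, 15 mm thick, 30 g, smooth; origin in the centre of its underside. May be absent (5 to 7 pieces are on the slab at the start).
- chip3: Black or dark brown glass offcut, a flat angular piece with 5 to 7 sides, about 32 mm across, 15 mm thick, 30 g, smooth; origin in the centre of its underside. May be absent (5 to 7 pieces are on the slab at the start).
- chip4: Black or dark brown glass offcut, a flat angular piece with 5 to 7 sides, about 32 mm across, 15 mm thick, 30 g, smooth; origin in the centre of its underside. May be absent (5 to 7 pieces are on the slab at the start).
- chip5: Black or dark brown glass offcut, a flat angular piece with 5 to 7 sides, about 32 mm across, 15 mm thick, 30 g, smooth; origin in the centre of its underside. May be absent (5 to 7 pieces are on the slab at the start).
- chip6: Black or dark brown glass offcut, a flat angular piece with 5 to 7 sides, about 32 mm across, 15 mm thick, 30 g, smooth; origin in the centre of its underside. May be absent (5 to 7 pieces are on the slab at the start).
- chip7: Black or dark brown glass offcut, a flat angular piece with 5 to 7 sides, about 32 mm across, 15 mm thick, 30 g, smooth; origin in the centre of its underside. May be absent (5 to 7 pieces are on the slab at the start).
- jar: Bystander: closed jar, 68 mm wide, 90 mm high. Leave alone.
- mug: Bystander: white mug, 80 mm wide, 90 mm high. Leave alone.
- tape: Bystander: roll of paper tape lying flat, 90 mm wide, 24 mm high. Leave alone.

How it is judged:
On the way, in this order (a step that is already met when the one before it is completed fails the run):
1. the chute lies on the table, let go, its wide end 2 to 45 mm under the slab's open edge, within 25 mm sideways and square to it within 0.2 rad (x of chute in the frame of slab between 0.18 and 0.223 m and y of chute in the frame of slab between -0.025 and 0.025 m and angle between the x axis of chute and the x axis of slab, either way round below 0.2 rad and height (world z) of chute below 0.012 m and contact force between the fingers and chute below 0.2 N), for 0.2 s.
2. the scraper is held with its blade down on the slab (underside within 12 mm of the plate), between the fences (x of scraper in the frame of slab between -0.125 and 0.15 m and y of scraper in the frame of slab between -0.06 and 0.06 m and z of scraper in the frame of slab between 0.038 and 0.056 m and contact force between the fingers and scraper above 1 N), for 0.2 s.
3. every piece lies in the chute while the chute stands on the table (x of chip1 in the frame of chute between -0.095 and 0.1 m and y of chip1 in the frame of chute between -0.08 and 0.08 m and z of chip1 in the frame of chute between -0.005 and 0.042 m and x of chip2 in the frame of chute between -0.095 and 0.1 m and y of chip2 in the frame of chute between -0.08 and 0.08 m and z of chip2 in the frame of chute between -0.005 and 0.042 m and x of chip3 in the frame of chute between -0.095 and 0.1 m and y of chip3 in the frame of chute between -0.08 and 0.08 m and z of chip3 in the frame of chute between -0.005 and 0.042 m and x of chip4 in the frame of chute between -0.095 and 0.1 m and y of chip4 in the frame of chute between -0.08 and 0.08 m and z of chip4 in the frame of chute between -0.005 and 0.042 m and x of chip5 in the frame of chute between -0.095 and 0.1 m and y of chip5 in the frame of chute between -0.08 and 0.08 m and z of chip5 in the frame of chute between -0.005 and 0.042 m and x of chip6 in the frame of chute between -0.095 and 0.1 m and y of chip6 in the frame of chute between -0.08 and 0.08 m and z of chip6 in the frame of chute between -0.005 and 0.042 m and x of chip7 in the frame of chute between -0.095 and 0.1 m and y of chip7 in the frame of chute between -0.08 and 0.08 m and z of chip7 in the frame of chute between -0.005 and 0.042 m and height (world z) of chute below 0.012 m), for 0.2 s.
4. the chute is lifted more than 40 mm with every piece in it (x of chip1 in the frame of chute between -0.095 and 0.1 m and y of chip1 in the frame of chute between -0.08 and 0.08 m and z of chip1 in the frame of chute between -0.005 and 0.042 m and x of chip2 in the frame of chute between -0.095 and 0.1 m and y of chip2 in the frame of chute between -0.08 and 0.08 m and z of chip2 in the frame of chute between -0.005 and 0.042 m and x of chip3 in the frame of chute between -0.095 and 0.1 m and y of chip3 in the frame of chute between -0.08 and 0.08 m and z of chip3 in the frame of chute between -0.005 and 0.042 m and x of chip4 in the frame of chute between -0.095 and 0.1 m and y of chip4 in the frame of chute between -0.08 and 0.08 m and z of chip4 in the frame of chute between -0.005 and 0.042 m and x of chip5 in the frame of chute between -0.095 and 0.1 m and y of chip5 in the frame of chute between -0.08 and 0.08 m and z of chip5 in the frame of chute between -0.005 and 0.042 m and x of chip6 in the frame of chute between -0.095 and 0.1 m and y of chip6 in the frame of chute between -0.08 and 0.08 m and z of chip6 in the frame of chute between -0.005 and 0.042 m and x of chip7 in the frame of chute between -0.095 and 0.1 m and y of chip7 in the frame of chute between -0.08 and 0.08 m and z of chip7 in the frame of chute between -0.005 and 0.042 m and height (world z) of chute above 0.04 m), for 0.2 s.
At the end, for the whole second after the job is handed in: Every piece lies at rest inside the casting box, below its rim; the chute lies flat and the scraper stands upright, each on the table (underside within 10 mm of it, tilt under 0.08 rad), released and at rest (x of chip1 in the frame of castbox between -0.059 and 0.059 m and y of chip1 in the frame of castbox between -0.059 and 0.059 m and z of chip1 in the frame of castbox between 0 and 0.085 m and linear speed of each of chip1, chip2, chip3, chip4, chip5, chip6, chip7 below 0.05 m/s and x of chip2 in the frame of castbox between -0.059 and 0.059 m and y of chip2 in the frame of castbox between -0.059 and 0.059 m and z of chip2 in the frame of castbox between 0 and 0.085 m and x of chip3 in the frame of castbox between -0.059 and 0.059 m and y of chip3 in the frame of castbox between -0.059 and 0.059 m and z of chip3 in the frame of castbox between 0 and 0.085 m and x of chip4 in the frame of castbox between -0.059 and 0.059 m and y of chip4 in the frame of castbox between -0.059 and 0.059 m and z of chip4 in the frame of castbox between 0 and 0.085 m and x of chip5 in the frame of castbox between -0.059 and 0.059 m and y of chip5 in the frame of castbox between -0.059 and 0.059 m and z of chip5 in the frame of castbox between 0 and 0.085 m and x of chip6 in the frame of castbox between -0.059 and 0.059 m and y of chip6 in the frame of castbox between -0.059 and 0.059 m and z of chip6 in the frame of castbox between 0 and 0.085 m and x of chip7 in the frame of castbox between -0.059 and 0.059 m and y of chip7 in the frame of castbox between -0.059 and 0.059 m and z of chip7 in the frame of castbox between 0 and 0.085 m and angle between each of chute, scraper's own z axis and vertical below 0.08 rad and height (world z) of each of chute, scraper below 0.01 m and linear speed of each of chute, scraper below 0.03 m/s); the robot touches nothing.
It fails at once if a piece on the slab is touched with the fingers ((contact force between the fingers and chip1 above 1 N and x of chip1 in the frame of slab between -0.13 and 0.13 m and y of chip1 in the frame of slab between -0.08 and 0.08 m and z of chip1 in the frame of slab between 0.036 and 0.055 m) or (contact force between the fingers and chip2 above 1 N and x of chip2 in the frame of slab between -0.13 and 0.13 m and y of chip2 in the frame of slab between -0.08 and 0.08 m and z of chip2 in the frame of slab between 0.036 and 0.055 m) or (contact force between the fingers and chip3 above 1 N and x of chip3 in the frame of slab between -0.13 and 0.13 m and y of chip3 in the frame of slab between -0.08 and 0.08 m and z of chip3 in the frame of slab between 0.036 and 0.055 m) or (contact force between the fingers and chip4 above 1 N and x of chip4 in the frame of slab between -0.13 and 0.13 m and y of chip4 in the frame of slab between -0.08 and 0.08 m and z of chip4 in the frame of slab between 0.036 and 0.055 m) or (contact force between the fingers and chip5 above 1 N and x of chip5 in the frame of slab between -0.13 and 0.13 m and y of chip5 in the frame of slab between -0.08 and 0.08 m and z of chip5 in the frame of slab between 0.036 and 0.055 m) or (contact force between the fingers and chip6 above 1 N and x of chip6 in the frame of slab between -0.13 and 0.13 m and y of chip6 in the frame of slab between -0.08 and 0.08 m and z of chip6 in the frame of slab between 0.036 and 0.055 m) or (contact force between the fingers and chip7 above 1 N and x of chip7 in the frame of slab between -0.13 and 0.13 m and y of chip7 in the frame of slab between -0.08 and 0.08 m and z of chip7 in the frame of slab between 0.036 and 0.055 m)).
It fails at once if the jar is disturbed (moved more than 30 mm) (distance of jar from where it was at the start of the episode above 0.03 m).
It fails at once if the mug is disturbed (moved more than 30 mm) (distance of mug from where it was at the start of the episode above 0.03 m).
It fails at once if the roll of tape is disturbed (moved more than 30 mm) (distance of tape from where it was at the start of the episode above 0.03 m).
Of chip1, chip2, chip3, chip4, chip5, chip6, chip7 only 5 to 7 are there at a start; the rules pass over those that are not, and their reading is None.
At some moment in a run one of chute, scraper may be knocked a few centimetres aside while the robot is not near it.
It also fails if it takes over 210 s, if anything falls off the work surface, if the arm or the gripper's body presses on something with over 40 N, if the wrist force passes 120 N, or if a joint passes its speed limit or range.

## Working session

There is one attempt and no reset: what is moved stays moved. The work goes in short steps, Python scripts to look and compute and a tool call to move; the robot and the scene stay as the last step left them, time stands still between calls to the robot, and variables do not carry over. Pictures are saved under pics/ and viewed, and the job is handed in when it is done.

Besides the shell and the picture viewer there is one more tool, called after ">>>" as name(argument=value, ...) on one line, values as JSON. send_rows: Moves the arm, as the interface text tells. Its arguments: {"type":"object","properties":{"commands":{"type":"string"}},"required":["commands"]}

```bash
mkdir -p pics; ls
python3 - <<'E'
from cell import *
import cv2
print(sense())
for n in ("scene","top"):
    im=grab_frame(n); cv2.imwrite(f"pics/{n}0.png",im[:,:,::-1]); c=get_calibration(n); print(n,c)
E
```

```text
pics
{'t': 0.0, 'joint_positions': array([-1.28863710e+00,  3.00474752e-01,  1.52161754e+00,  2.12154215e-05,
        1.32072247e+00, -6.66084930e-02]), 'qvel': array([ 1.21420266e-03, -4.86225619e-04,  4.18368894e-05,  6.40147760e-04,
       -4.78597000e-04,  9.99917265e-04]), 'joint_torque': array([-5.54166363e-04, -5.43501234e+01, -3.61795378e+01, -1.14062934e-04,
        3.98576783e-03,  5.11169667e-07]), 'tool_pos': array([ 0.18789013, -0.51666695,  0.24970388]), 'ee_rot': array([-3.09274875e+00, -5.44851311e-01,  1.74330840e-04]), 'ft_force': array([ 0.93817748, -0.38454594,  0.96735308]), 'ft_torque': array([-0.01290384,  0.00472236,  0.06145038]), 'opening': 0.08544882856047449}
scene {'intrinsics': array([[385.67587522,   0.        , 258.87611085],
       [  0.        , 385.67587522, 189.71835465],
       [  0.        ,   0.        ,   1.        ]]), 'R': array([[ 0.69590453,  0.71794389, -0.01653661],
       [ 0.36535492, -0.37377587, -0.85252999],
       [-0.61824968,  0.58723775, -0.52241665]]), 't': array([-0.3739529 , -0.15915582,  1.44088408])}
top {'intrinsics': array([[379.74944337,   0.        , 252.35162804],
       [  0.        , 379.74944337, 199.03037159],
       [  0.        ,   0.        ,   1.        ]]), 'R': array([[-0.00729776, -0.99982038,  0.01749158],
       [-0.99654441,  0.00582429, -0.0828572 ],
       [ 0.08274044, -0.0180358 , -0.99640791]]), 't': array([-0.07578925,  0.62093729,  0.9695606 ])}
```

Run:
```python
import cv2
for n in ("scene","top"):
    im=cv2.imread(f"pics/{n}0.png"); cv2.imwrite(f"pics/{n}0b.png",cv2.resize(im,(800,600),interpolation=cv2.INTER_CUBIC))
```

```text
(no output)
```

View pics/scene0b.png

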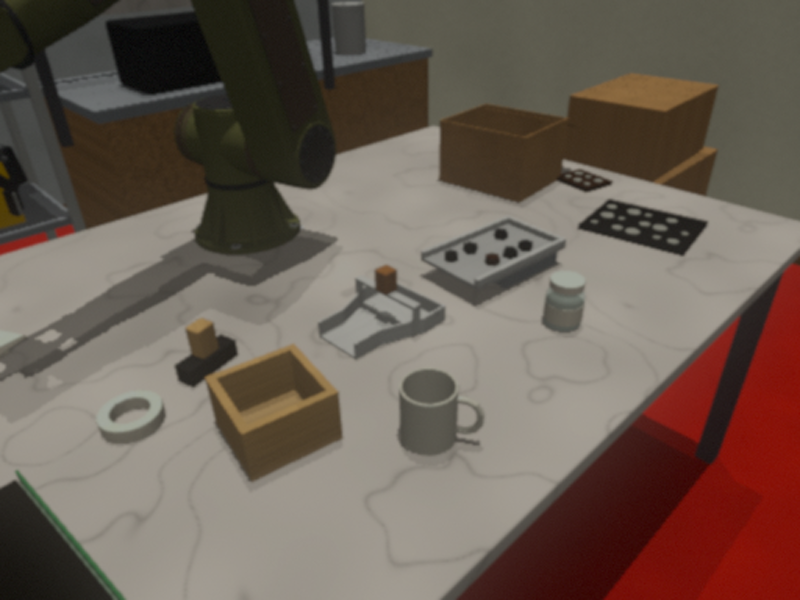

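View pics/top0b.png

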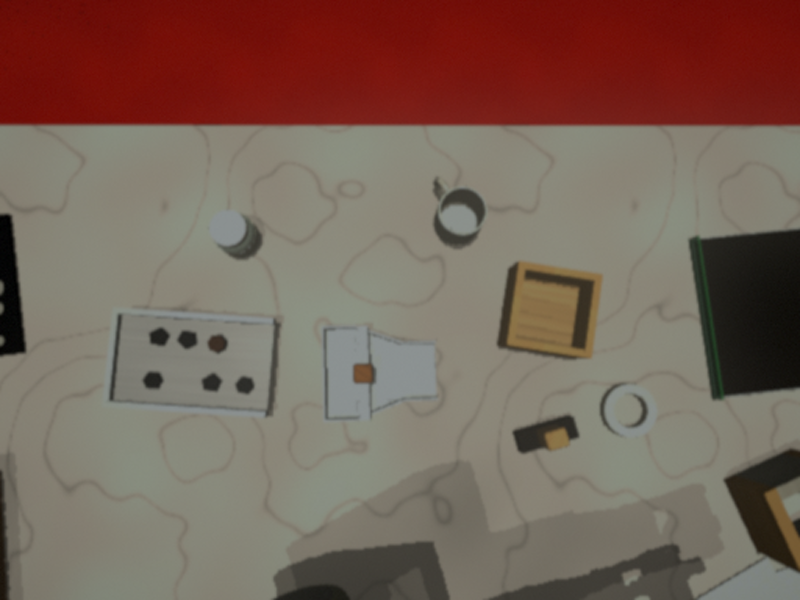

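```bash
cat > h.py <<'E'
import numpy as np, cv2
from scipy.spatial.transform import Rotation as Rn
from cell import *
def w(name,u,v,z):
    c=get_calibration(name); K,R,t=c["intrinsics"],c["R"],c["t"]
    d=R.T@np.linalg.solve(K,[u,v,1]); o=-R.T@t
    return o+d*(z-o[2])/d[2]
def p(name,X):
    c=get_calibration(name); q=c["intrinsics"]@(c["R"]@np.asarray(X,float)+c["t"]); return q[:2]/q[2]
def crop(im,x0,y0,x1,y1,s,fn):
    a=im[y0:y1,x0:x1]; a=cv2.resize(a,None,fx=s,fy=s,interpolation=cv2.INTER_CUBIC)
    a=cv2.convertScaleAbs(a,alpha=1.3)
    for k in range(0,x1-x0,10): cv2.putText(a,str(x0+k),(k*s,8),0,.3,(0,255,255),1); cv2.line(a,(k*s,10),(k*s,14),(0,255,255),1)
    for k in range(0,y1-y0,10): cv2.putText(a,str(y0+k),(0,k*s+4),0,.3,(0,255,255),1)
    cv2.imwrite(fn,a)
def look(name,tag):
    im=grab_frame(name)[:,:,::-1].copy(); cv2.imwrite(f"pics/{tag}_raw.png",im); return im
def st():
    s=sense(); R=Rn.from_rotvec(s["ee_rot"]).as_matrix()
    print("t %.2f"%s["t"],"tcp",s["tool_pos"].round(4),"F",s["ft_force"].round(1),"open %.4f"%s["opening"],"q",s["joint_positions"].round(3)); print(R.round(3)); return s,R
E
python3 - <<'E'
import cv2
from h import crop
im=cv2.imread("pics/top0.png")
crop(im,60,190,200,280,5,"pics/t_slab.png")
crop(im,195,195,300,280,7,"pics/t_chute.png")
crop(im,310,155,430,300,4,"pics/t_box.png")
E
```

```text
(no output)
```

View pics/t_slab.png

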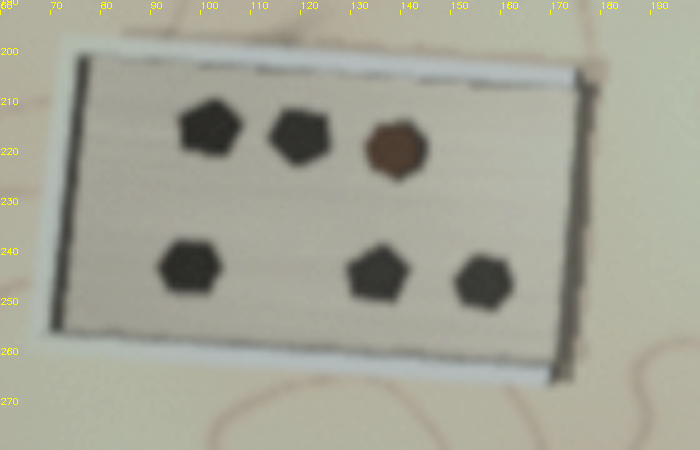

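View pics/t_chute.png

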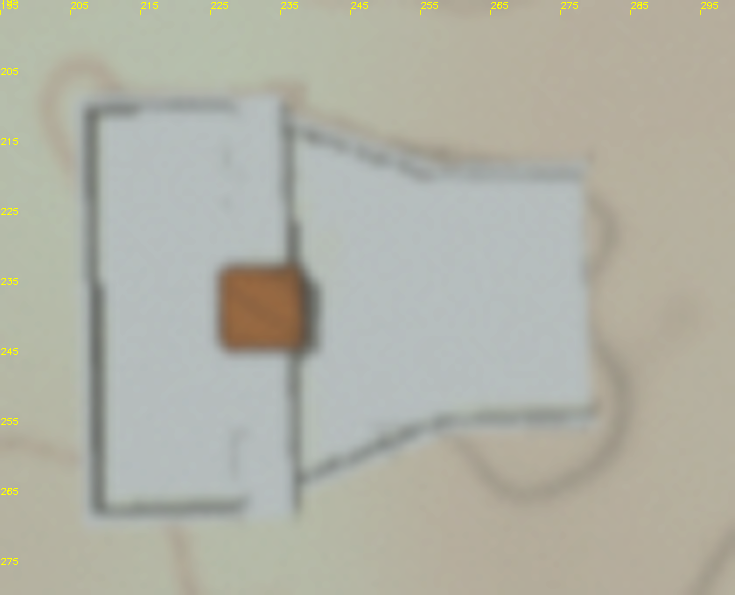

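View pics/t_box.png

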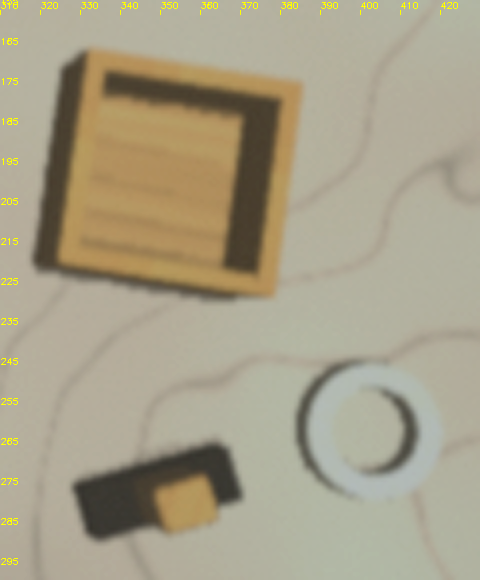

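```bash
cat >> h.py <<'E'
from scipy.optimize import least_squares
def fit(name,local,px,x0):
    local=np.array(local,float)/1000; px=np.array(px,float)
    def f(q):
        c,s=np.cos(q[2]),np.sin(q[2]); r=[]
        for L,P in zip(local,px):
            X=[q[0]+c*L[0]-s*L[1],q[1]+s*L[0]+c*L[1],L[2]]; r+=list(p(name,X)-P)
        return r
    o=least_squares(f,x0,x_scale=[.1,.1,1]); return o.x.round(4),np.reshape(f(o.x),(-1,2)).round(1).tolist()
E
python3 - <<'E'
from h import *
print("slab",fit("top",[[130,80,58],[130,-80,58],[-130,80,58],[-130,-80,58]],[[175.6,203.6],[170.2,266.6],[73,198],[69,256.6]],[.5,.3,-1.6]))
print("chute",fit("top",[[-95,79,32],[-95,-79,32],[95,49,32],[95,-49,32],[-25,0,106]],[[207.1,209.3],[207.6,268.6],[278.3,218.6],[280,255.7],[232.4,239]],[.5,0,-1.6]))
print("box",fit("top",[[68,68,85],[68,-68,85],[-68,-68,85],[-68,68,85]],[[332,167.5],[385.5,175.75],[378.75,229.5],[325,220.5]],[.5,-.3,0]))
a=lambda X,Y:[310+X/4,155+Y/4]
print("scr",fit("top",[[0,0,86],[18,50,32],[18,-50,32],[-18,-50,32],[-18,50,32]],[a(187,503),a(75,487),a(220,443),a(242,497),a(97,540)],[.4,-.3,0.2]))
print("scrtop",w("top",*a(187,503),.086), "jar",w("top",145,149,.09),"mug",w("top",294,135,.09),"tape",w("top",402,262,.024))
E
```

```text
slab (array([ 0.5394,  0.2479, -1.6473]), [[1.1, -0.8], [0.9, 0.1], [0.5, -2.4], [-2.5, 2.9]])
chute (array([ 0.5192, -0.0555, -1.5545]), [[-1.1, -1.0], [-0.7, 1.2], [1.1, -0.5], [0.5, 0.4], [0.2, -0.2]])
box (array([ 0.6163, -0.3343, -0.1617]), [[0.0, -0.4], [0.3, -0.2], [0.2, 0.1], [-0.5, 0.5]])
scr (array([ 0.4146, -0.3295,  0.2863]), [[-0.8, -0.1], [0.6, 0.1], [1.0, -0.3], [-0.1, -0.3], [-0.7, 0.5]])
scrtop [ 0.41444477 -0.33142746  0.086     ] jar [0.74067415 0.18552644 0.09      ] mug [ 0.77481462 -0.18379675  0.09      ] tape [ 0.45335036 -0.46953348  0.024     ]
```

Run:
```python
from h import *
print("slab",fit("top",[[130,80,58],[130,-80,58],[130,70,58],[130,-70,58],[-120,70,58],[-120,-70,58]],[[175.6,203.6],[170.2,266.6],[175.6,207.4],[171,263],[75.6,201],[70,256]],[.5,.3,-1.6]))
im=cv2.imread("pics/top0.png")
q=[0.5394,0.2479,-1.6473]
```

```text
slab (array([ 0.538 ,  0.2503, -1.6439]), [[0.0, -0.4], [0.1, 0.5], [-0.3, -0.2], [-0.3, 0.1], [0.4, -0.5], [0.1, 0.5]])
```

Run:
```python
from h import *
import cell
print([n for n in dir(cell) if not n.startswith('__')])
th=-1.6439
for X,Y in [(210,127),(300,137),(396,149),(190,267),(379,273),(485,282)]:
    P=w("top",60+X/5,190+Y/5,.054)[:2]-[.538,.2503]
    print((np.array([[np.cos(th),np.sin(th)],[-np.sin(th),np.cos(th)]])@P*1000).round(0))
```

```text
['PlanningError', 'close_job', 'get_calibration', 'grab_frame', 'sense', 'tcp_to_tips']
[-53.  37.]
[-7. 35.]
[41. 32.]
[-56. -33.]
[ 38. -30.]
[ 92. -31.]
```

>>> send_rows(commands="0.048 -0.034 0 0 0 0 100;0.048 -0.034 0 0 0 0 100;0.048 -0.034 0 0 0 0 100;0.048 -0.034 0 0 0 0 100;0.048 -0.034 0 0 0 0 100;0.048 -0.034 0 0 0 0 100;0.048 -0.034 0 0 0 0 100;0.048 -0.034 0 0 0 0 100;0.048 -0.034 0 0 0 0 100;0.048 -0.034 0 0 0 0 100;0 0 0 0 0 10 100;0 0 0 0 0 9 100")

```text
t: 1.6
tool_pos: [0.5316, -0.0158, 0.2472]
ee_rot: [-3.138, -0.012, 0.006]
ft_force: [-0.1, 0.7, -0.4]
opening: 0.0856
```

Run:
```python
from h import *
print(tcp_to_tips); st()
im=look("top","a"); crop(im,195,150,330,280,6,"pics/a.png")
```

```text
0.019
t 1.60 tcp [ 0.5316 -0.0158  0.2472] F [-0.1  0.7 -0.4] open 0.0856 q [-0.1    0.264  1.574  0.004  1.308  1.462]
[[ 1.     0.008 -0.004]
 [ 0.008 -1.     0.004]
 [-0.004 -0.004 -1.   ]]
```

View pics/a.png

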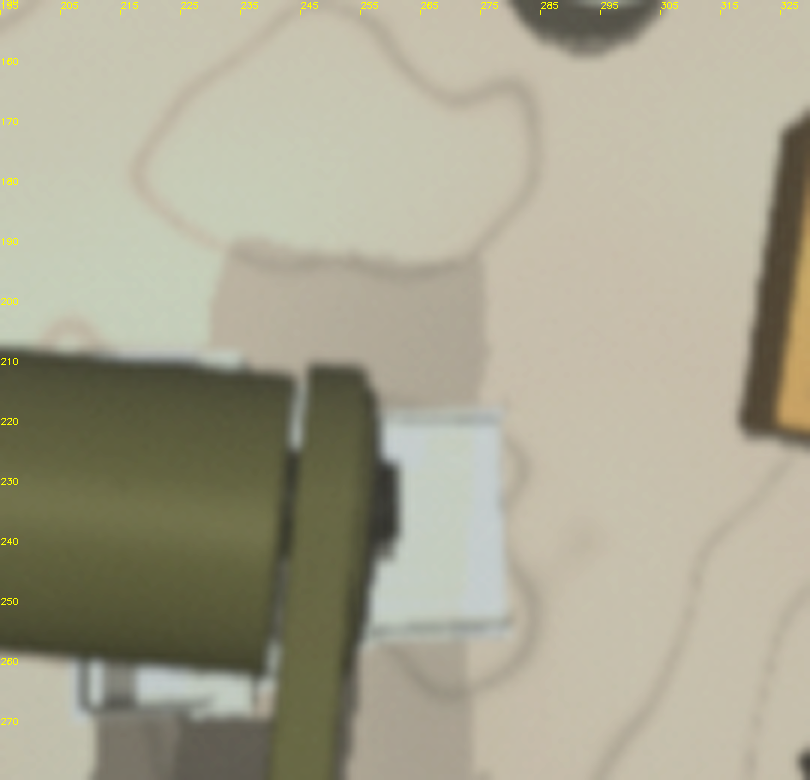

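>>> send_rows(commands="-0.013 0.015 0 0 0 0 100;0 0 0 0 0 0 100;0 0 0.05 0 0 0 100;0 0 0.05 0 0 0 100")

```text
t: 2.15
tool_pos: [0.5185, -0.0328, 0.1482]
ee_rot: [-3.139, -0.012, -0.006]
ft_force: [1.3, -0.3, -1.7]
opening: 0.085
```

Run:
```python
from h import *
st()
im=look("scene","b"); crop(im,180,120,320,240,5,"pics/b.png")
```

```text
t 2.15 tcp [ 0.5185 -0.0328  0.1482] F [ 1.3 -0.3 -1.7] open 0.0850 q [-0.135  0.341  1.72   0.004  1.077  1.426]
[[ 1.     0.008  0.004]
 [ 0.008 -1.     0.003]
 [ 0.004 -0.003 -1.   ]]
```

View pics/b.png

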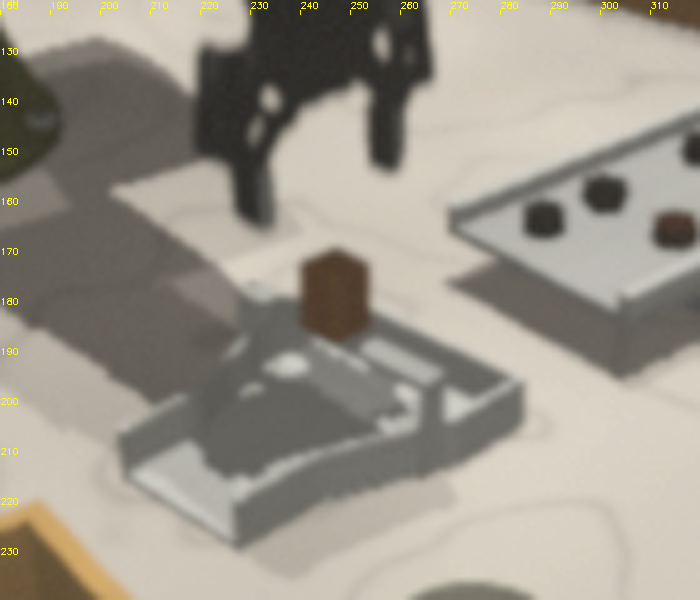

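>>> send_rows(commands="0 -0.002 0.033 0 0 0 100;0 0 0.032 0 0 0 100;0 0 0 0 0 0 100;0 0 0 0 0 0 0;0 0 0 0 0 0 0;0 0 0 0 0 0 0;0 0 0 0 0 0 0;0 0 0 0 0 0 0;0 0 0 0 0 0 0;0 0 0 0 0 0 0")

```text
t: 3.45
tool_pos: [0.5175, -0.0314, 0.0818]
ee_rot: [-3.138, -0.019, 0.0]
ft_force: [0.4, 0.3, -0.5]
opening: 0.0293
```

Run:
```python
from h import *
st()
im=look("scene","c"); crop(im,180,120,320,240,5,"pics/c.png")
```

```text
t 3.45 tcp [ 0.5175 -0.0314  0.0818] F [ 0.4  0.3 -0.5] open 0.0293 q [-0.133  0.439  1.764  0.004  0.939  1.423]
[[ 1.     0.012 -0.   ]
 [ 0.012 -1.     0.004]
 [-0.    -0.004 -1.   ]]
```

View pics/c.png

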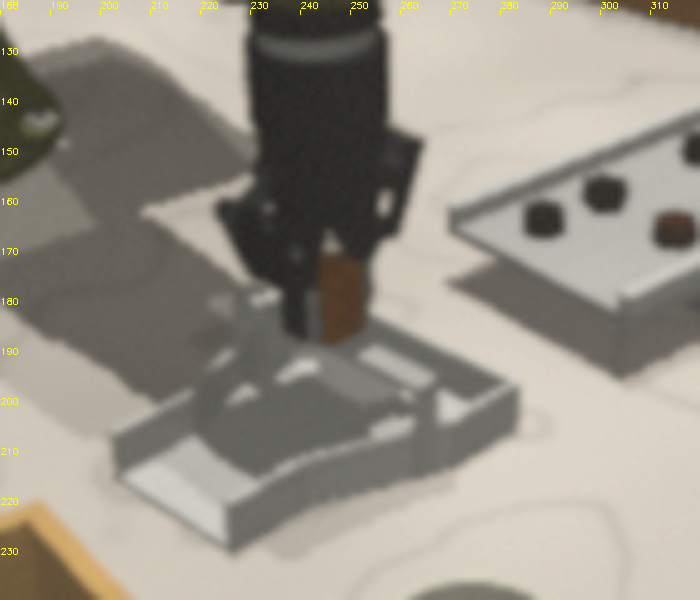

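>>> send_rows(commands="0 0 -0.0015 0 0 0 0;0 0 0 0 0 2.5 0;0 0 0 0 0 2.4 0;0 0 0 0 0 0 0;0 -0.015 0 0 0 0 0;0 -0.015 0 0 0 0 0;0 -0.015 0 0 0 0 0;0 -0.01 0 0 0 0 0;0 0 0 0 0 0 0")

```text
t: 4.62
tool_pos: [0.521, 0.0281, 0.0828]
ee_rot: [-3.135, 0.114, 0.005]
ft_force: [-0.1, 0.3, -4.9]
opening: 0.0292
```

Run:
```python
from h import *
st()
im=look("scene","d"); crop(im,180,120,320,240,5,"pics/d.png")
im=look("top","d2"); crop(im,140,190,270,290,6,"pics/d2.png")
```

```text
t 4.62 tcp [0.521  0.0281 0.0828] F [-0.1  0.3 -4.9] open 0.0292 q [-0.018  0.445  1.753  0.005  0.947  1.622]
[[ 0.997 -0.072 -0.003]
 [-0.072 -0.997  0.004]
 [-0.003 -0.004 -1.   ]]
```

View pics/d.png

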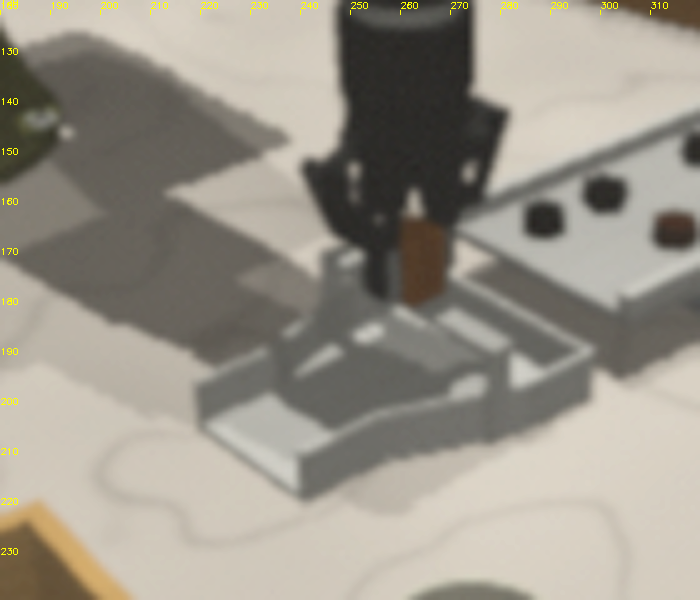

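View pics/d2.png

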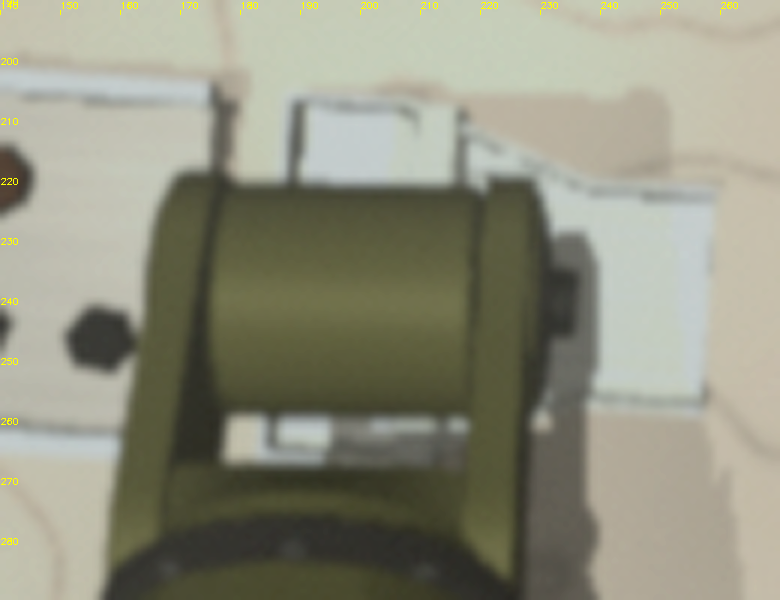

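Run:
```python
from h import *
print("chute",fit("top",[[-95,79,33],[-95,-79,33],[95,49,33],[95,-49,33]],[[188.3,206.2],[184.2,264.5],[259.2,221.3],[257.8,257.5]],[.5,0,-1.6]))
```

```text
chute (array([ 0.5215, -0.0018, -1.634 ]), [[-0.6, -1.6], [-0.8, 1.6], [1.0, -1.0], [0.3, 0.9]])
```

>>> send_rows(commands="0.001 -0.01 0 0 0 0 0;0 -0.01 0 0 0 0 0;0 -0.01 0 0 0 0 0;0 -0.01 0 0 0 0 0;0 0 0 0 0 0 0;0 0 0 0 0 0 0")

```text
t: 5.48
tool_pos: [0.5252, 0.0695, 0.083]
ee_rot: [-3.135, 0.116, 0.005]
ft_force: [-0.4, -0.3, -4.3]
opening: 0.0296
```

Run:
```python
from h import *
st()
im=look("scene","e"); crop(im,190,110,330,230,5,"pics/e.png")
im=look("top","e2"); crop(im,140,190,270,290,6,"pics/e2.png")
```

```text
t 5.47 tcp [0.5252 0.0695 0.083 ] F [-0.4 -0.3 -4.3] open 0.0296 q [0.061 0.459 1.73  0.005 0.955 1.702]
[[ 0.997 -0.074 -0.003]
 [-0.074 -0.997  0.004]
 [-0.003 -0.004 -1.   ]]
```

View pics/e.png

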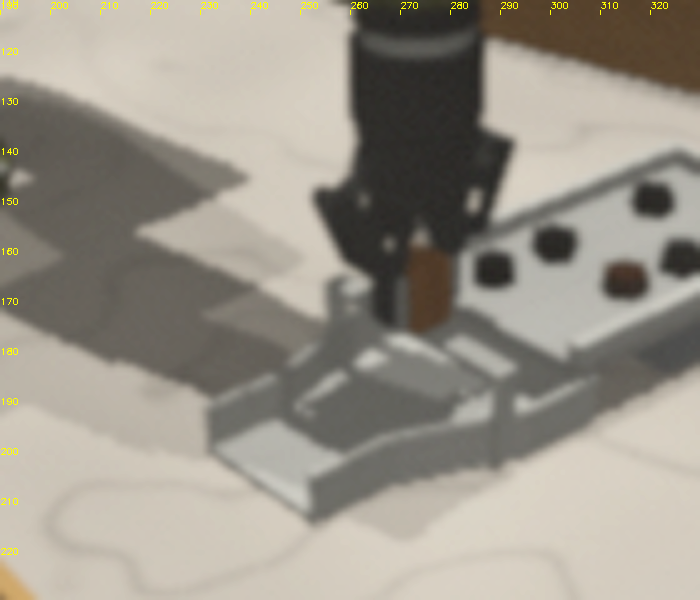

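View pics/e2.png

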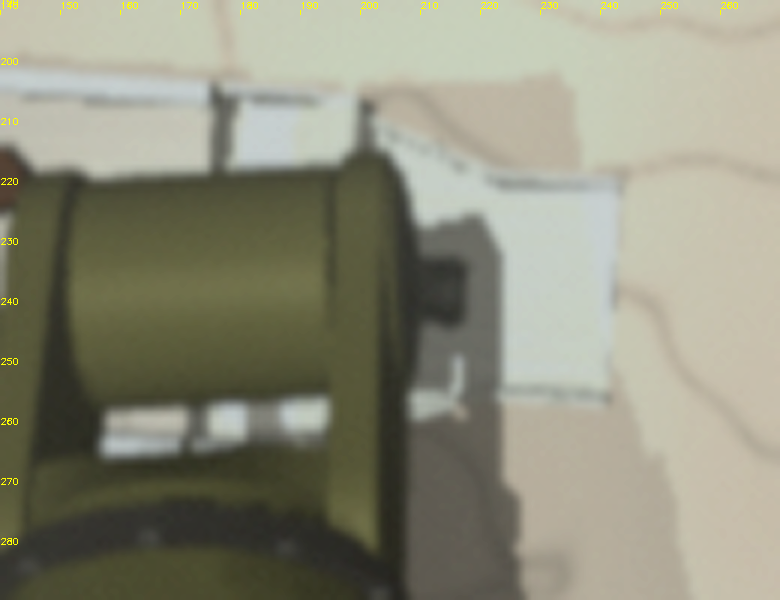

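>>> send_rows(commands="0 0 0.0015 0 0 0 0;0 0 0 0 0 0 0;0 0 0 0 0 0 60;0 0 0 0 0 0 60;0 0 0 0 0 0 60;0 0 0 0 0 0 60;0 0 -0.03 0 0 0 60;0 0 -0.05 0 0 0 100;0 0 -0.05 0 0 0 100;0 0 0 0 0 0 100")

```text
t: 6.82
tool_pos: [0.5259, 0.0682, 0.2161]
ee_rot: [-3.135, 0.118, 0.003]
ft_force: [-0.1, -0.8, -0.1]
opening: 0.0853
```

>>> send_rows(commands="-0.01 0.051 0 0 0 0 100;-0.01 0.051 0 0 0 0 100;-0.01 0.051 0 0 0 0 100;-0.01 0.051 0 0 0 0 100;-0.01 0.051 0 0 0 0 100;-0.01 0.03 0 0 0 0 100;0 0 0 0 0 -10 100;0 0 0 0 0 -10 100;0 0 0 0 0 0 100")

```text
t: 7.95
tool_pos: [0.4395, -0.2196, 0.2074]
ee_rot: [-3.101, -0.441, 0.013]
ft_force: [0.3, -0.2, -0.1]
opening: 0.0854
```

Run:
```python
from h import *
st()
im=look("top","f"); crop(im,140,190,270,290,6,"pics/f.png"); crop(im,310,230,400,300,8,"pics/f2.png")
im=look("scene","f3");cv2.imwrite("pics/f3.png",cv2.resize(im,(800,600)))
```

```text
t 7.95 tcp [ 0.4395 -0.2196  0.2074] F [ 0.3 -0.2 -0.1] open 0.0854 q [-0.539  0.217  1.729  0.002  1.207  0.749]
[[ 0.96   0.278 -0.009]
 [ 0.279 -0.96   0.008]
 [-0.007 -0.01  -1.   ]]
```

View pics/f.png

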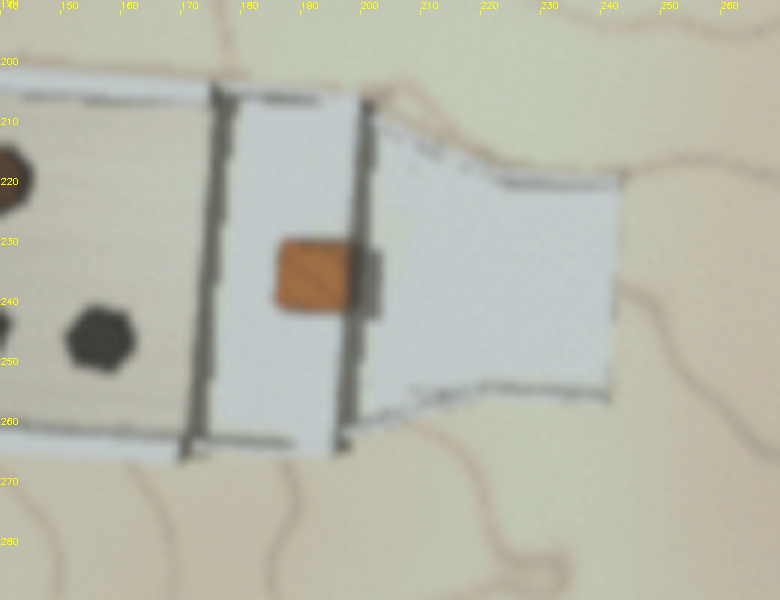

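View pics/f2.png

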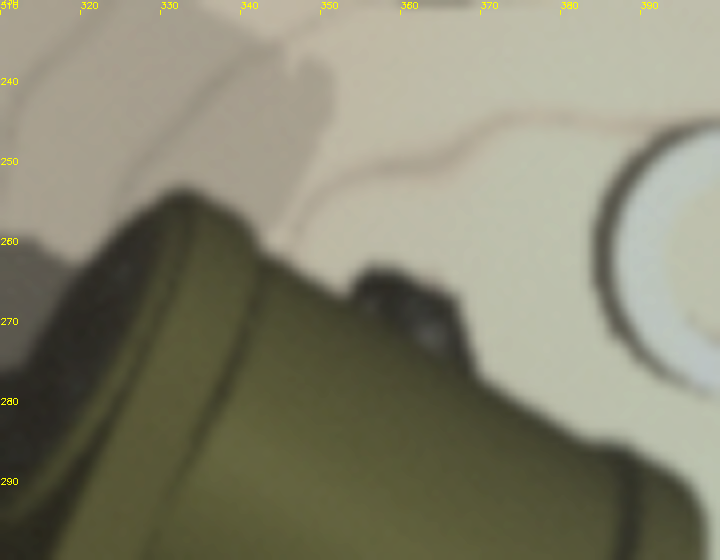

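View pics/f3.png

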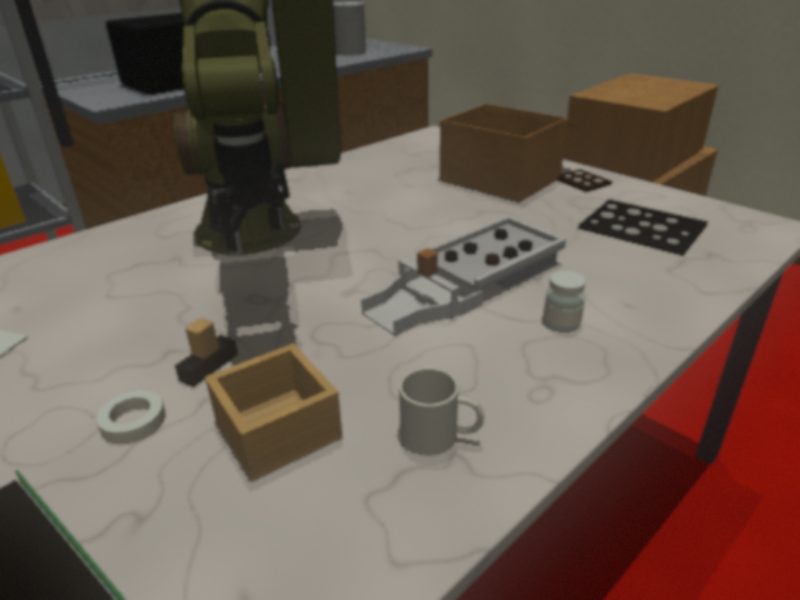

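>>> send_rows(commands="-0.027 0.05 0 -0.6 0.4 0 100;-0.027 0.05 0 0 0 0 100;0 0 0 0 0 0 100")

```text
t: 8.43
tool_pos: [0.4151, -0.3324, 0.2068]
ee_rot: [3.112, 0.425, 0.001]
ft_force: [-0.7, 0.0, -0.4]
opening: 0.0857
```

Run:
```python
from h import *
st()
im=look("scene","g"); crop(im,90,150,190,260,6,"pics/g.png")
print(p("scene",[.4145,-.3305,.086]),p("scene",[.4145,-.3305,.032]))
```

```text
t 8.43 tcp [ 0.4151 -0.3324  0.2068] F [-0.7  0.  -0.4] open 0.0857 q [-0.744  0.299  1.627  0.     1.215  0.555]
[[ 0.963  0.268  0.001]
 [ 0.268 -0.963 -0.001]
 [ 0.001  0.001 -1.   ]]
[126.64681094 207.05203232] [130.83100663 224.7824328 ]
```

View pics/g.png

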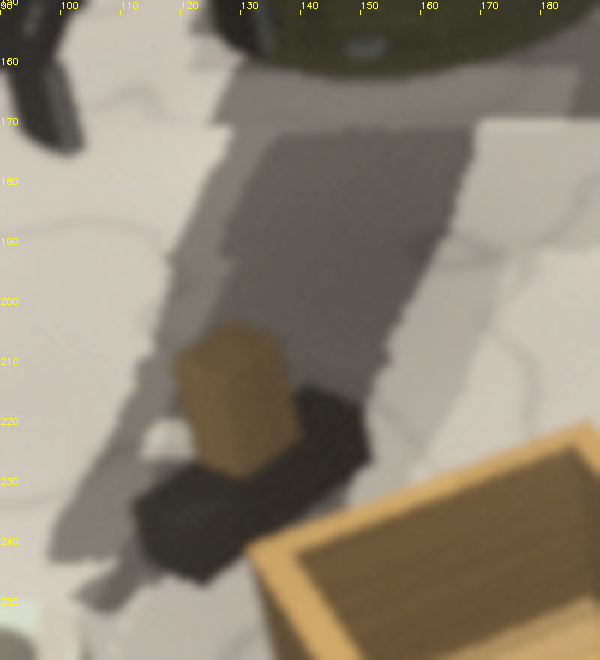

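>>> send_rows(commands="0.002 -0.003 0.05 0 0 0 100;0 0 0.05 0 0 0 100;0 0 0.033 0 0 0 100;0 0 0.01 0 0 0 100;0 0 0 0 0 0 0;0 0 0 0 0 0 0;0 0 0 0 0 0 0;0 0 0 0 0 0 0;0 0 0 0 0 0 0;0 0 0 0 0 0 0;0 0 0 0 0 0 0")

```text
t: 9.85
tool_pos: [0.4205, -0.3238, 0.065]
ee_rot: [3.108, 0.419, 0.01]
ft_force: [0.2, 0.9, -2.6]
opening: 0.0354
```

Run:
```python
from h import *
st()
im=look("scene","i"); crop(im,90,150,190,260,6,"pics/i.png")
```

```text
t 9.85 tcp [ 0.4205 -0.3238  0.065 ] F [ 0.2  0.9 -2.6] open 0.0354 q [-7.260e-01  4.860e-01  1.741e+00  1.000e-03  9.060e-01  5.760e-01]
[[ 0.964  0.265  0.007]
 [ 0.265 -0.964 -0.004]
 [ 0.005  0.006 -1.   ]]
```

View pics/i.png

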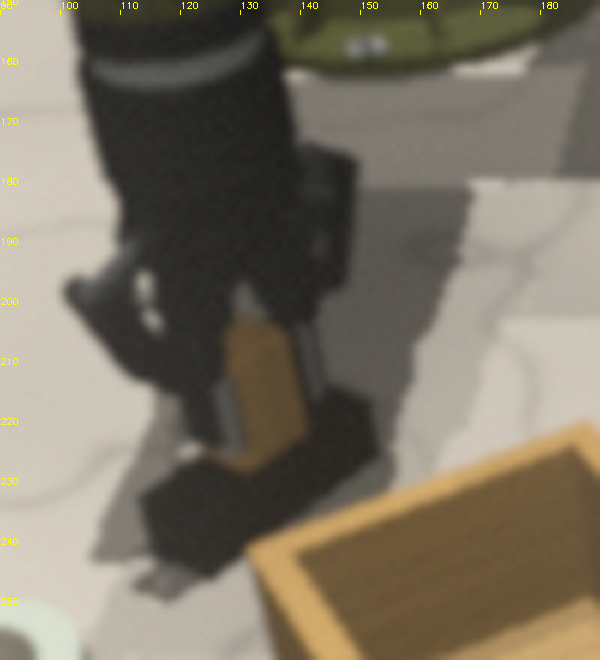

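>>> send_rows(commands="0 0 -0.02 0 0 0 0;0 0 -0.03 -0.3 0.3 0 0;0 0 -0.03 0 0 -10 0;0 0 -0.03 0 0 -10 0;0 0 -0.03 0 0 -10 0;0 0 0 0 0 -10 0;0 0 0 0 0 -10 0;0 0 0 0 0 -10 0;0 0 0 0 0 -10 0;0 0 0 0 0 0 0")

```text
t: 11.15
tool_pos: [0.4182, -0.3222, 0.2086]
ee_rot: [2.261, 2.164, 0.006]
ft_force: [-0.5, 0.7, -3.2]
opening: 0.0355
```

Run:
```python
from h import *
st()
```

```text
t 11.15 tcp [ 0.4182 -0.3222  0.2086] F [-0.5  0.7 -3.2] open 0.0355 q [-0.727  0.283  1.643  0.003  1.203 -0.685]
[[ 0.044  0.999  0.011]
 [ 0.999 -0.044 -0.006]
 [-0.006  0.012 -1.   ]]
```

>>> send_rows(commands="0 0 0 0.7 0.3 1.7 0;0.055 0.006 0 0 0 0 0;0.055 0.006 0 0 0 0 0;0.055 0.006 0 0 0 0 0;0.055 0.006 0 0 0 0 0;0.055 0.006 0 0 0 0 0;0.055 0.006 0 0 0 0 0;0.055 0.006 0 0 0 0 0;0.055 0.006 0 0 0 0 0;0.055 0.006 0 0 0 0 0;0.055 0.006 0 0 0 0 0;0.055 0.006 0 0 0 0 0;0.04 0.006 0 0 0 0 0;0 0 0 0 0 0 0")

```text
t: 12.9
tool_pos: [0.5616, 0.332, 0.2072]
ee_rot: [-2.374, -2.054, 0.01]
ft_force: [0.1, -0.0, -3.1]
opening: 0.035
```

```bash
cat >> h.py <<'E'
SL=np.array([.538,.2503]); STH=-1.6439
def slabxy(P):
    c,s=np.cos(STH),np.sin(STH); return np.array([[c,s],[-s,c]])@(np.array(P)[:2]-SL)
E
python3 - <<'E'
from h import *
s,R=st(); print(slabxy(s["tool_pos"]))
im=look("scene","j"); crop(im,260,90,390,210,6,"pics/j.png")
im=look("top","j2"); crop(im,60,170,190,270,6,"pics/j2.png")
E
```

```text
t 12.90 tcp [0.5616 0.332  0.2072] F [ 0.1 -0.  -3.1] open 0.0350 q [4.780e-01 5.670e-01 1.244e+00 1.000e-03 1.337e+00 6.220e-01]
[[ 0.144  0.99  -0.006]
 [ 0.99  -0.144 -0.002]
 [-0.003 -0.006 -1.   ]]
[-0.08323535  0.01753981]
```

View pics/j.png

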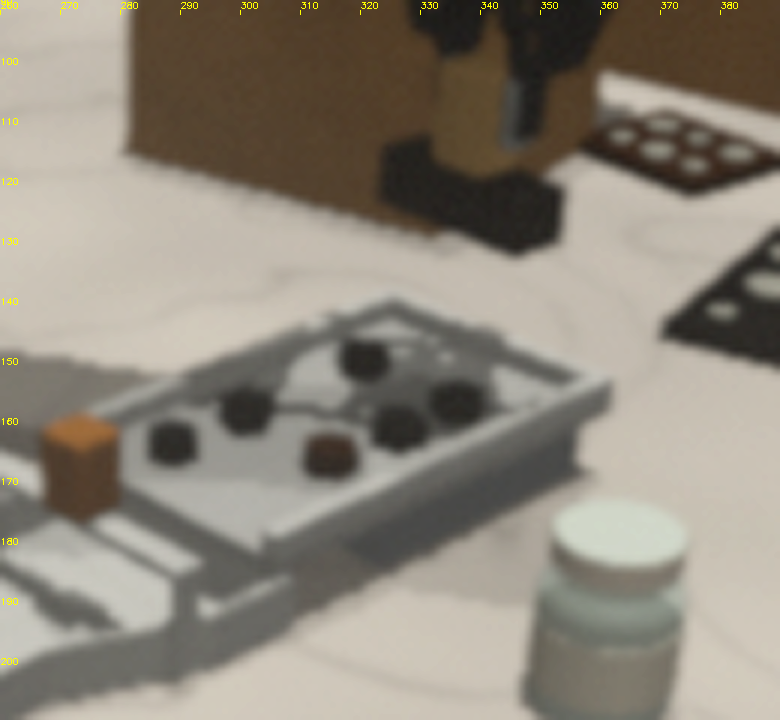

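View pics/j2.png

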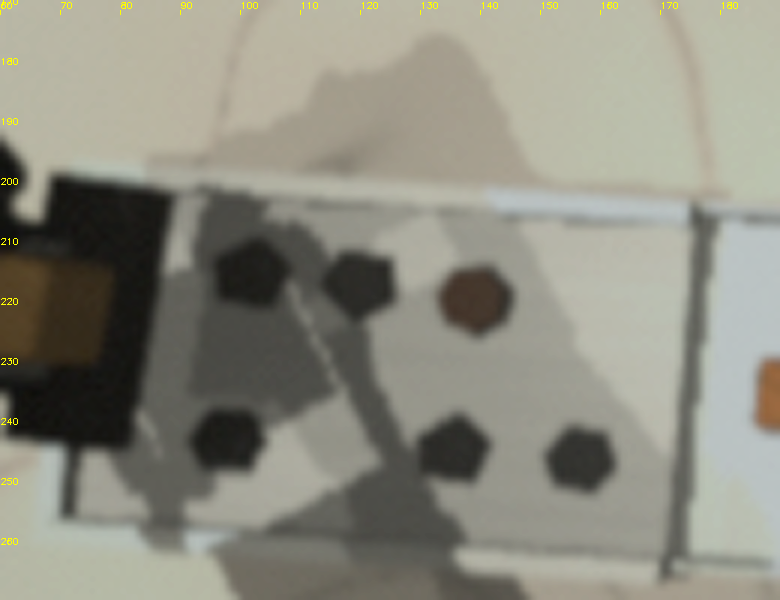

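Run:
```python
from h import *
s,R=st()
for u,v in [(89.2,201.7),(82.5,244.2),(68.3,199.2),(61.5,242)]:
    P=w("top",u,v,.175); print(P, (R.T@(P-s["tool_pos"])*1000).round(1))
```

```text
t 13.00 tcp [0.5616 0.3297 0.2076] F [ 0.1  0.2 -2.7] open 0.0354 q [0.474 0.564 1.247 0.    1.337 0.619]
[[ 0.144  0.99  -0.006]
 [ 0.99  -0.144 -0.003]
 [-0.004 -0.005 -1.   ]]
[0.60427286 0.28383101 0.175     ] [-39.1  49.   32.5]
[0.51094716 0.29578553 0.175     ] [-40.7 -45.1  33. ]
[0.61009163 0.329862   0.175     ] [ 7.3 48.1 32.3]
[0.51609762 0.34157182 0.175     ] [  5.3 -46.6  32.8]
```

>>> send_rows(commands="0 0 0 -0.3 0.2 -4.1 0;0 0 0 0 0 0 0;0.024 -0.017 0 0 0 0 0;0 0 0 0 0 0 0")

```text
t: 13.5
tool_pos: [0.5467, 0.3513, 0.2084]
ee_rot: [2.315, 2.124, -0.002]
ft_force: [-0.0, -0.6, -3.5]
opening: 0.0356
```

Run:
```python
from h import *
s,R=st(); print(slabxy(s["tool_pos"]), np.degrees(np.arctan2(R[1,1],R[0,1])))
```

```text
t 13.50 tcp [0.5467 0.3513 0.2084] F [-0.  -0.6 -3.5] open 0.0356 q [ 0.515  0.557  1.255 -0.     1.33   0.601]
[[ 0.086  0.996 -0.001]
 [ 0.996 -0.086 -0.001]
 [-0.001 -0.001 -1.   ]]
[-0.10133293  0.00131948] -4.916422914170967
```

>>> send_rows(commands="0.004 -0.001 0 0 0 -0.7 0;0 0 0.04 0 0 0 0;0 0 0.035 0 0 0 0;0 0 0 0 0 0 0")

```text
t: 14.0
tool_pos: [0.5476, 0.3531, 0.1331]
ee_rot: [2.307, 2.131, 0.001]
ft_force: [0.6, 1.4, -2.0]
opening: 0.0352
```

Run:
```python
from h import *
s,R=st(); print(slabxy(s["tool_pos"]), np.degrees(np.arctan2(R[1,1],R[0,1])))
im=look("scene","k"); crop(im,260,90,390,210,6,"pics/k.png")
im=look("top","k2"); crop(im,60,170,190,270,6,"pics/k2.png")
```

```text
t 14.00 tcp [0.5476 0.3531 0.1331] F [ 0.6  1.4 -2. ] open 0.0352 q [ 5.170e-01  6.310e-01  1.321e+00 -1.000e-03  1.188e+00  5.960e-01]
[[ 0.079  0.997  0.001]
 [ 0.997 -0.079 -0.   ]
 [-0.     0.001 -1.   ]]
[-0.10325079  0.00205654] -4.533609891748664
```

View pics/k.png

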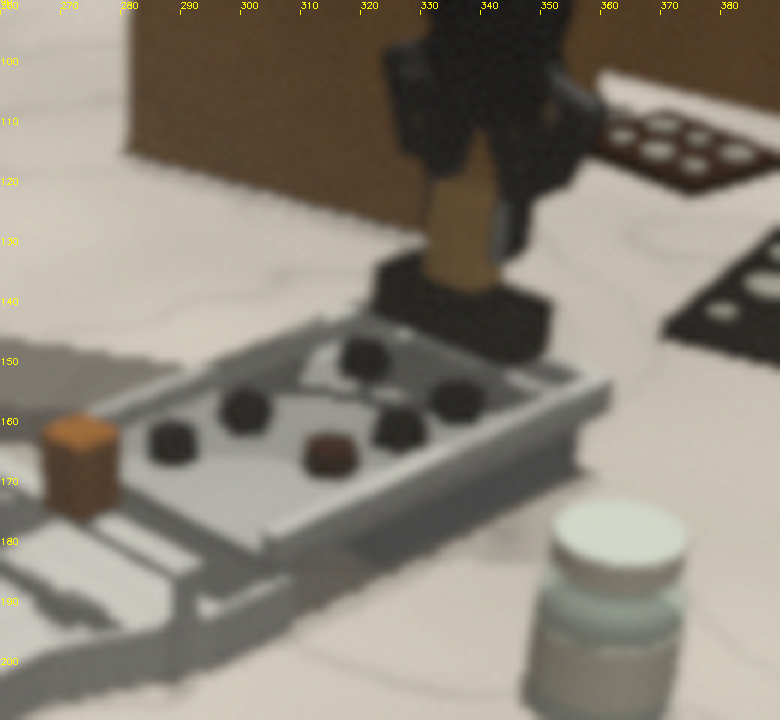

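View pics/k2.png

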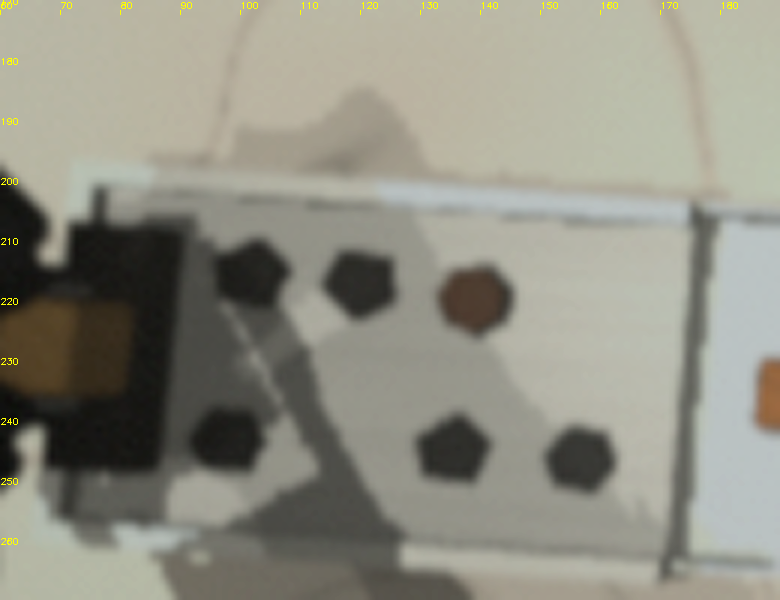

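Run:
```python
from h import *
for u,v,z in [(90.3,207.5,.068),(87,248,.068),(71.3,207.5,.1),(67.5,247.5,.1)]:
    print((slabxy(w("top",u,v,z))*1000).round(1))
```

```text
[-78.4  54.6]
[-76.4 -45.6]
[-110.6   50.5]
[-109.5  -45.1]
```

>>> send_rows(commands="0.005 -0.003 0 0 0 -0.3 0;0 0 0.011 0 0 0 0;0 0 0.008 0 0 0 0;0 0 0.003 0 0 0 0;0 0 0 0 0 0 0")

```text
t: 14.72
tool_pos: [0.5472, 0.3602, 0.1166]
ee_rot: [2.299, 2.136, 0.016]
ft_force: [0.1, 0.6, -2.3]
opening: 0.0353
```

Run:
```python
from h import *
s,R=st(); print(slabxy(s["tool_pos"]), np.degrees(np.arctan2(R[1,1],R[0,1])))
im=look("top","l2"); crop(im,60,170,190,270,6,"pics/l2.png")
```

```text
t 14.72 tcp [0.5472 0.3602 0.1166] F [ 0.1  0.6 -2.3] open 0.0353 q [ 5.270e-01  6.520e-01  1.329e+00 -1.000e-03  1.150e+00  6.000e-01]
[[ 0.073  0.997  0.01 ]
 [ 0.997 -0.073  0.005]
 [ 0.005  0.009 -1.   ]]
[-0.1102415   0.00113368] -4.209578166554314
```

View pics/l2.png

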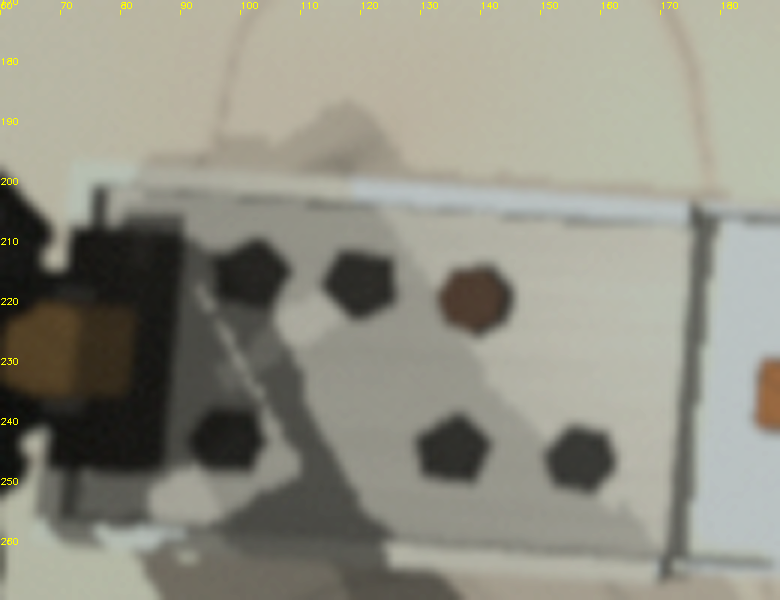

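>>> send_rows(commands="-0.003 -0.001 0.003 0.5 -0.3 0 0;0 0 0.003 0 0 0 0;0 0 0.001 0 0 0 0;0 0 0 0 0 0 0")

```text
t: 15.28
tool_pos: [0.5461, 0.357, 0.1096]
ee_rot: [2.301, 2.138, 0.001]
ft_force: [-1.0, -0.2, -3.5]
opening: 0.0354
```

Run:
```python
from h import *
s,R=st(); print(slabxy(s["tool_pos"]), np.degrees(np.arctan2(R[1,1],R[0,1])))
```

```text
t 15.28 tcp [0.5461 0.357  0.1096] F [-1.  -0.2 -3.5] open 0.0354 q [ 0.523  0.66   1.334 -0.     1.147  0.597]
[[ 0.074  0.997  0.001]
 [ 0.997 -0.074  0.   ]
 [ 0.     0.001 -1.   ]]
[-0.10703141  0.00032155] -4.216654836302218
```

>>> send_rows(commands="-0.01 0 0.0005 0 0 0 0;-0.01 0 0 0 0 0 0;-0.01 0 0 0 0 0 0;-0.01 0 0 0 0 0 0;-0.01 0 0 0 0 0 0;-0.01 0 0 0 0 0 0;0 0 0 0 0 0 0")

```text
t: 16.15
tool_pos: [0.5416, 0.2922, 0.1095]
ee_rot: [2.302, 2.137, 0.002]
ft_force: [0.5, 0.5, -3.1]
opening: 0.0351
```

Run:
```python
from h import *
s,R=st(); print(slabxy(s["tool_pos"]), np.degrees(np.arctan2(R[1,1],R[0,1])))
im=look("scene","m"); crop(im,230,90,360,210,6,"pics/m.png")
im=look("top","m2"); crop(im,60,170,210,280,5,"pics/m2.png")
```

```text
t 16.15 tcp [0.5416 0.2922 0.1095] F [ 0.5  0.5 -3.1] open 0.0351 q [ 0.435  0.584  1.458 -0.     1.098  0.51 ]
[[ 0.074  0.997  0.001]
 [ 0.997 -0.074  0.   ]
 [ 0.     0.001 -1.   ]]
[-0.04204625  0.00050141] -4.2697097783262015
```

View pics/m.png

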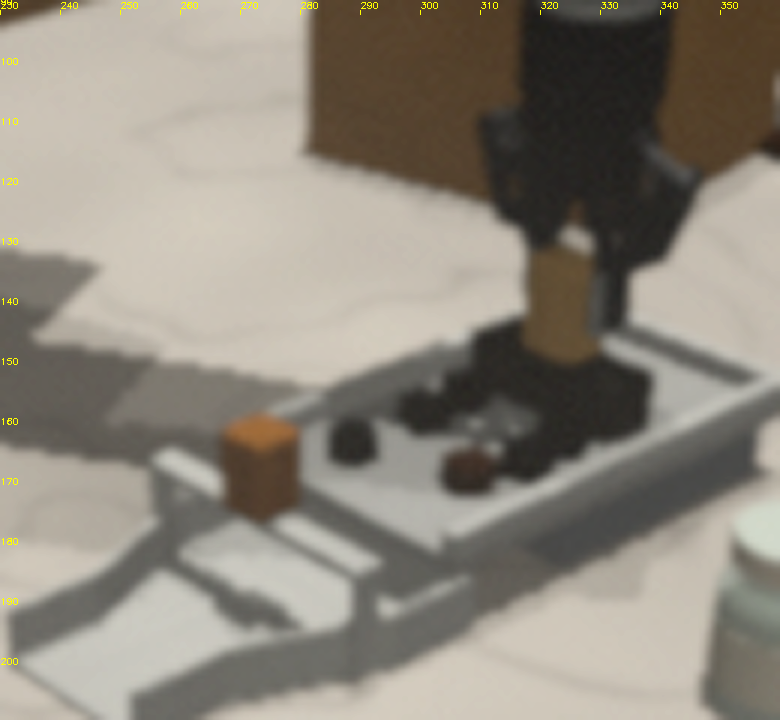

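View pics/m2.png

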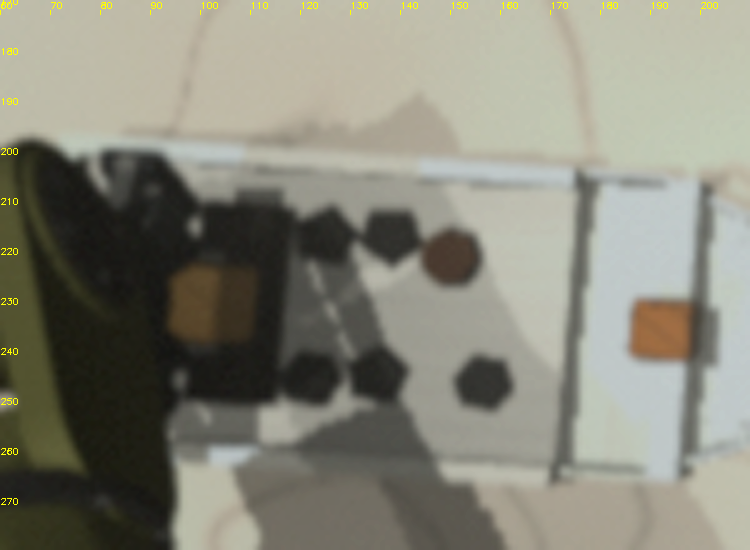

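>>> send_rows(commands="-0.012 0 0 0 0 0 0;-0.012 0 0 0 0 0 0;-0.012 0 0 0 0 0 0;-0.012 0 0 0 0 0 0;-0.012 0 0 0 0 0 0;0 0 0 0 0 0 0;0 0 0 0 0 0 0")

```text
t: 17.12
tool_pos: [0.5368, 0.2288, 0.1095]
ee_rot: [2.302, 2.137, 0.003]
ft_force: [0.5, -0.1, -3.0]
opening: 0.0355
```

Run:
```python
from h import *
s,R=st(); print(slabxy(s["tool_pos"]), np.degrees(np.arctan2(R[1,1],R[0,1])))
im=look("scene","n"); crop(im,230,90,360,210,6,"pics/n.png")
im=look("top","n2"); crop(im,60,170,210,280,5,"pics/n2.png")
```

```text
t 17.12 tcp [0.5368 0.2288 0.1095] F [ 0.5 -0.1 -3. ] open 0.0355 q [0.34  0.521 1.559 0.    1.06  0.414]
[[ 0.074  0.997  0.002]
 [ 0.997 -0.074  0.001]
 [ 0.001  0.002 -1.   ]]
[0.0215003  0.00039947] -4.2417686873633365
```

View pics/n.png

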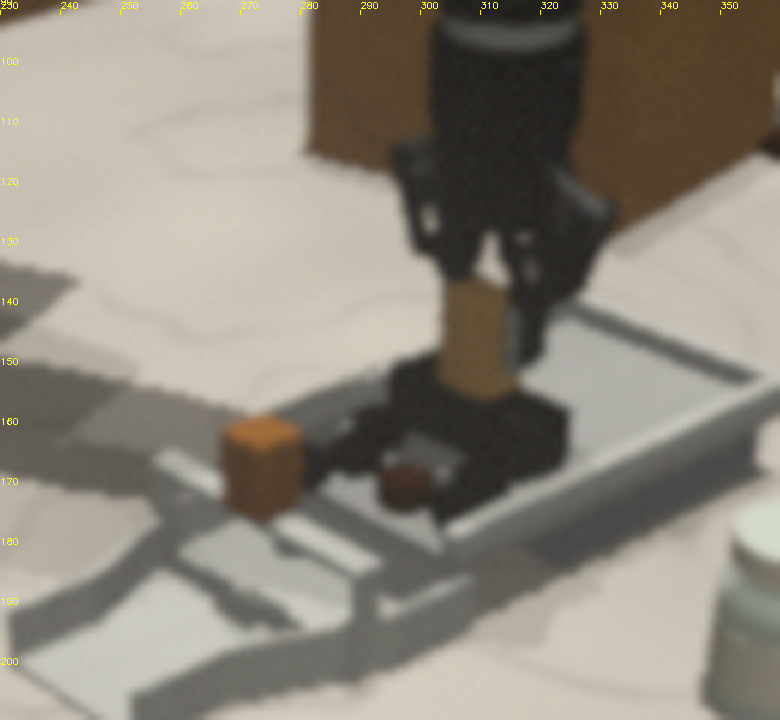

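View pics/n2.png

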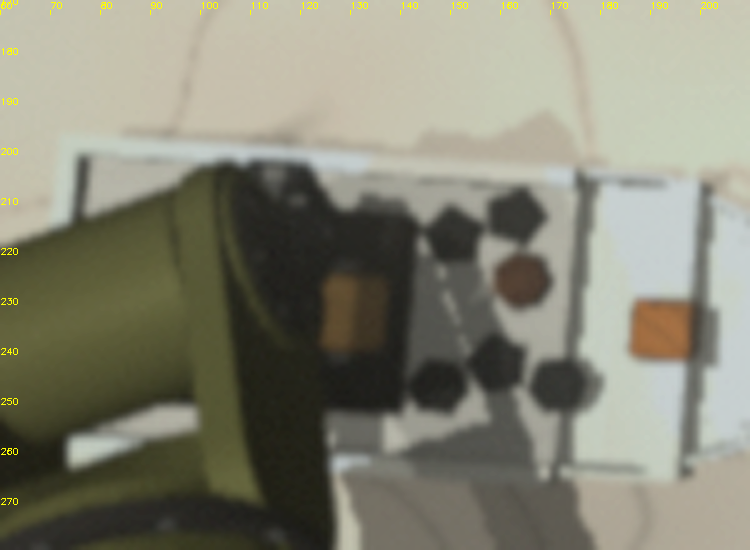

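>>> send_rows(commands="-0.012 0 0 0 0 0 0;-0.012 0 0 0 0 0 0;-0.012 0 0 0 0 0 0;-0.012 0 0 0 0 0 0;0 0 0 0 0 0 0")

```text
t: 17.85
tool_pos: [0.5329, 0.1776, 0.1093]
ee_rot: [2.301, 2.138, 0.002]
ft_force: [0.3, 0.6, -4.0]
opening: 0.0352
```

Run:
```python
from h import *
s,R=st(); print(slabxy(s["tool_pos"]), np.degrees(np.arctan2(R[1,1],R[0,1])))
im=look("scene","o"); crop(im,230,90,360,210,6,"pics/o.png")
im=look("top","o2"); crop(im,60,170,210,280,5,"pics/o2.png")
```

```text
t 17.85 tcp [0.5329 0.1776 0.1093] F [ 0.3  0.6 -4. ] open 0.0352 q [0.256 0.479 1.625 0.    1.036 0.33 ]
[[ 0.074  0.997  0.001]
 [ 0.997 -0.074  0.   ]
 [ 0.001  0.001 -1.   ]]
[0.0728829  0.00021294] -4.2182041109585136
```

View pics/o.png

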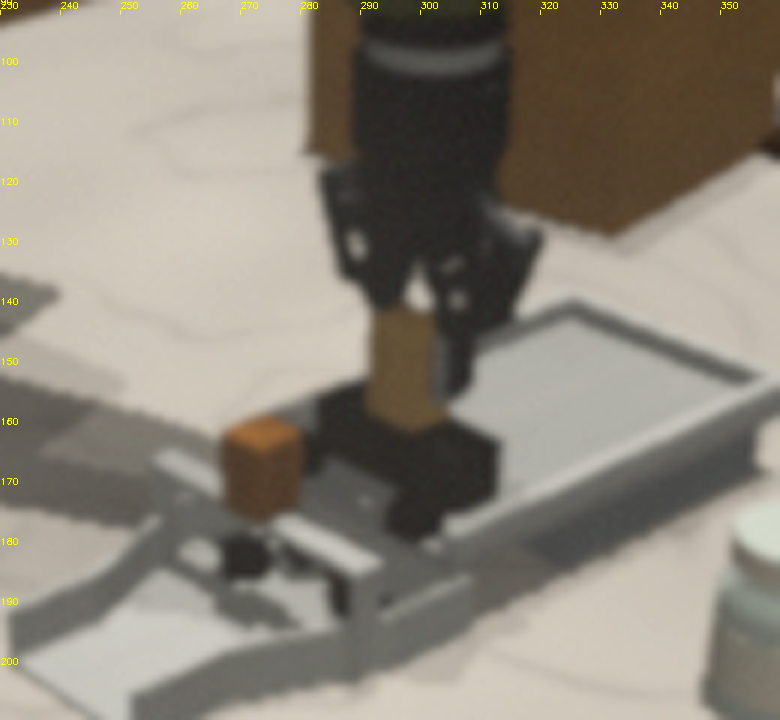

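View pics/o2.png

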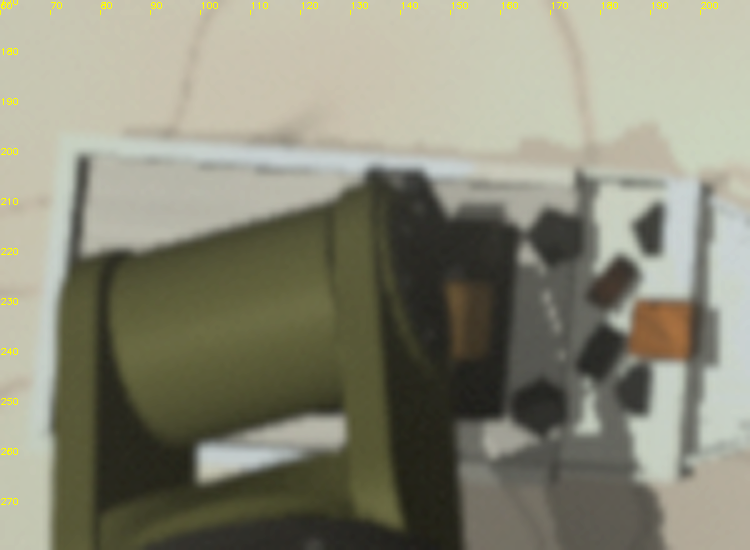

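>>> send_rows(commands="-0.012 0 0 0 0 0 0;-0.012 0 0 0 0 0 0;-0.012 0 0 0 0 0 0;0 0 0 0 0 0 0;-0.01 0 0 0 0 0 0;0 0 0 0 0 0 0")

```text
t: 18.7
tool_pos: [0.5294, 0.1296, 0.1093]
ee_rot: [2.3, 2.139, 0.003]
ft_force: [-0.5, -0.2, -3.2]
opening: 0.0357
```

Run:
```python
from h import *
s,R=st(); print(slabxy(s["tool_pos"]), np.degrees(np.arctan2(R[1,1],R[0,1])))
im=look("scene","q"); crop(im,220,90,350,210,6,"pics/q.png")
im=look("top","q2"); crop(im,100,180,250,290,5,"pics/q2.png")
```

```text
t 18.70 tcp [0.5294 0.1296 0.1093] F [-0.5 -0.2 -3.2] open 0.0357 q [0.173 0.447 1.674 0.    1.019 0.245]
[[ 0.072  0.997  0.002]
 [ 0.997 -0.072  0.001]
 [ 0.001  0.002 -1.   ]]
[0.12099247 0.0002223 ] -4.147656930121536
```

View pics/q.png

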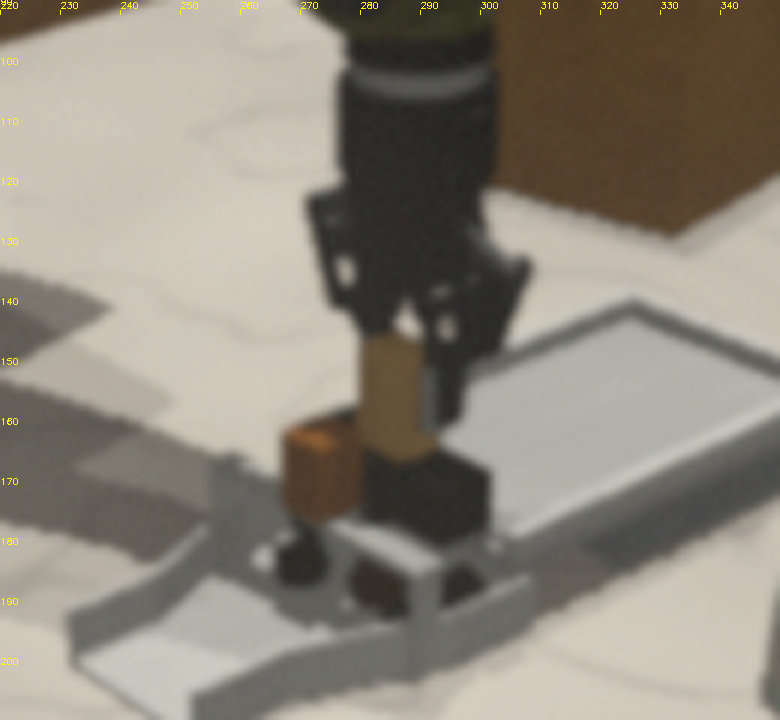

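View pics/q2.png

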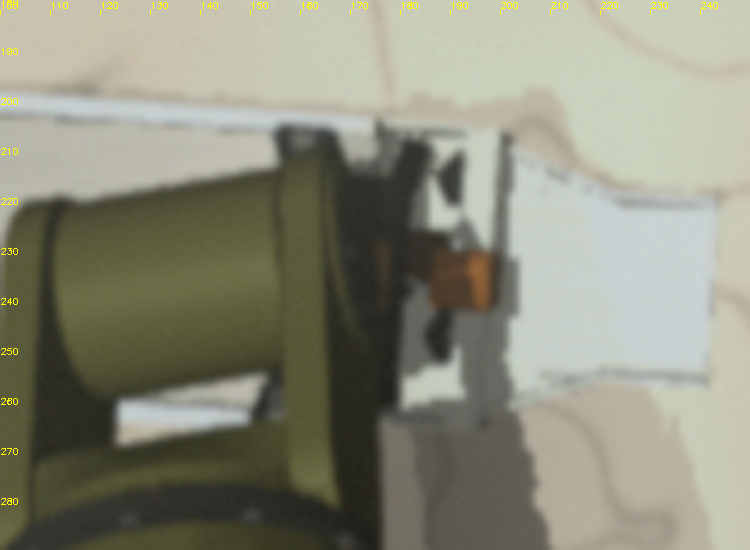

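>>> send_rows(commands="0 0 -0.03 0 0 0 0;0 0 -0.04 0 0 0 0;0.03 0 -0.04 0 0 0 0;0.05 0 0 0 0 0 0;0.05 0 0 0 0 0 0;0.05 0 0 0 0 0 0;0 0 0 0 0 0 0")

```text
t: 19.68
tool_pos: [0.5417, 0.3169, 0.2233]
ee_rot: [-2.299, -2.14, -0.005]
ft_force: [0.0, 0.1, -2.3]
opening: 0.0353
```

Run:
```python
from h import *
s,R=st(); print(slabxy(s["tool_pos"]), np.degrees(np.arctan2(R[1,1],R[0,1])))
im=look("scene","r"); crop(im,220,90,350,210,6,"pics/r.png")
im=look("top","r2"); crop(im,130,180,250,290,6,"pics/r2.png")
```

```text
t 19.68 tcp [0.5417 0.3169 0.2233] F [ 0.   0.1 -2.3] open 0.0353 q [4.710e-01 4.930e-01 1.317e+00 1.000e-03 1.329e+00 5.420e-01]
[[ 0.071  0.997  0.002]
 [ 0.997 -0.071  0.002]
 [ 0.002  0.002 -1.   ]]
[-0.06666382 -0.0011416 ] -4.098163322350657
```

View pics/r.png

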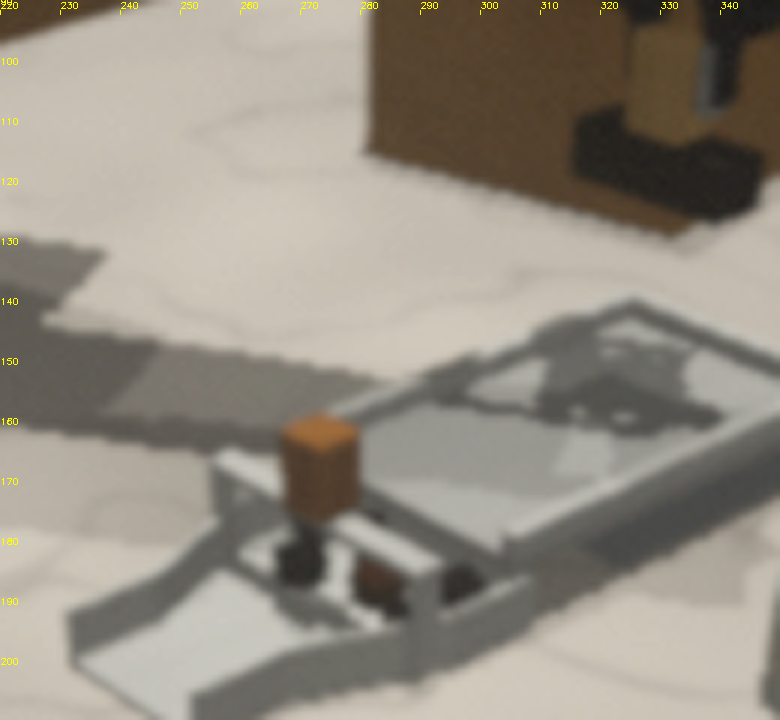

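View pics/r2.png

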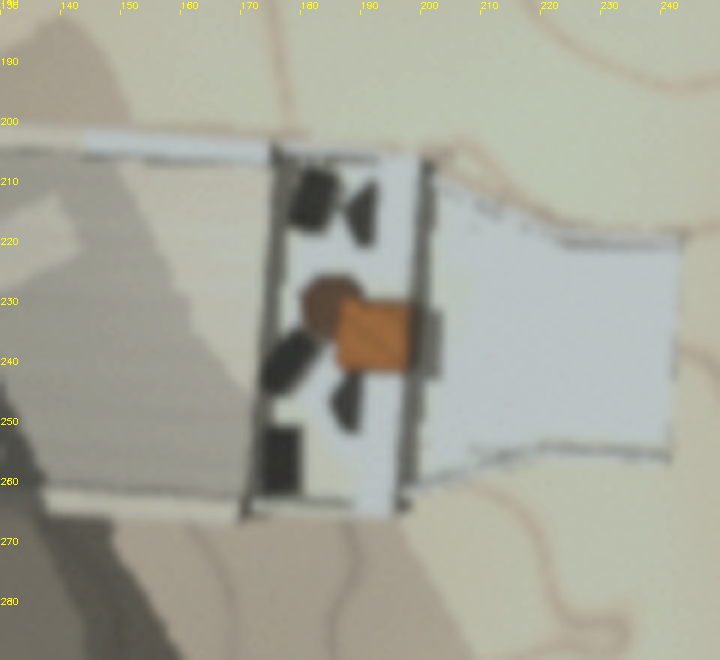

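>>> send_rows(commands="-0.027 -0.041 0 0 0 0 0;-0.027 -0.041 0 0 0 0 0;-0.027 -0.041 0 0 0 0 0;-0.027 -0.041 0 0 0 0 0;0 0 0 0 0 0 0;0 0 0.05 0 0 0 0;0 0 0.05 0 0 0 0;0 0 0 0 0 0 0")

```text
t: 20.78
tool_pos: [0.3677, 0.2105, 0.1217]
ee_rot: [2.31, 2.125, 0.012]
ft_force: [1.0, -0.2, -2.3]
opening: 0.0353
```

Run:
```python
from h import *
s,R=st()
```

```text
t 20.77 tcp [0.3677 0.2105 0.1217] F [ 1.  -0.2 -2.3] open 0.0353 q [ 4.340e-01  1.840e-01  1.999e+00 -1.000e-03  9.500e-01  5.170e-01]
[[ 0.083  0.997  0.008]
 [ 0.997 -0.083  0.003]
 [ 0.004  0.007 -1.   ]]
```

>>> send_rows(commands="0 0 0.03 0.4 -0.2 0 0;0 0 0.017 0 0 0 0;0 0 0.005 0 0 0 0;0 0 0 0 0 0 0")

```text
t: 21.28
tool_pos: [0.3732, 0.2117, 0.0755]
ee_rot: [2.311, 2.123, 0.014]
ft_force: [0.3, 0.8, -3.4]
opening: 0.0349
```

Run:
```python
from h import *
s,R=st()
```

```text
t 21.27 tcp [0.3732 0.2117 0.0755] F [ 0.3  0.8 -3.4] open 0.0349 q [ 0.431  0.281  2.015 -0.     0.836  0.516]
[[ 0.085  0.996  0.009]
 [ 0.996 -0.085  0.004]
 [ 0.005  0.008 -1.   ]]
```

>>> send_rows(commands="0 0 0 0.5 -0.3 0 0;0 0 0.007 0 0 0 0;0 0 0 0 0 0 0;0 0 0 0 0 0 0")

```text
t: 21.78
tool_pos: [0.3743, 0.2121, 0.0703]
ee_rot: [2.313, 2.124, 0.003]
ft_force: [-0.0, -0.5, -2.1]
opening: 0.0353
```

Run:
```python
from h import *
s,R=st()
```

```text
t 21.77 tcp [0.3743 0.2121 0.0703] F [-0.  -0.5 -2.1] open 0.0353 q [ 4.31e-01  2.97e-01  2.01e+00 -1.00e-03  8.33e-01  5.16e-01]
[[ 0.085  0.996  0.002]
 [ 0.996 -0.085  0.   ]
 [ 0.001  0.002 -1.   ]]
```

>>> send_rows(commands="0 0 0.004 0 0 0 0;0 0 0.002 0 0 0 0;0 0 0 0 0 0 0")

```text
t: 22.15
tool_pos: [0.3742, 0.2122, 0.0641]
ee_rot: [2.313, 2.124, 0.003]
ft_force: [-2.9, -1.3, 4.3]
opening: 0.0354
```

>>> send_rows(commands="0 0 0 0 0 0 80;0 0 0 0 0 0 80;0 0 0 0 0 0 80;0 0 0 0 0 0 100;0 0 -0.03 0 0 0 100;0 0 -0.05 0 0 0 100;0 0 -0.05 0 0 0 100;0 0 -0.03 0 0 0 100;0 0 0 0 0 0 100")

```text
t: 23.28
tool_pos: [0.3738, 0.212, 0.2291]
ee_rot: [2.313, 2.124, 0.003]
ft_force: [-0.7, -0.7, -1.3]
opening: 0.0852
```

Run:
```python
from h import *
s,R=st()
im=look("scene","s");cv2.imwrite("pics/s.png",cv2.resize(im,(800,600)))
im=look("top","s2"); crop(im,90,180,250,310,5,"pics/s2.png")
```

```text
t 23.27 tcp [0.3738 0.212  0.2291] F [-0.7 -0.7 -1.3] open 0.0852 q [ 4.310e-01  4.800e-02  1.868e+00 -1.000e-03  1.223e+00  5.160e-01]
[[ 0.085  0.996  0.002]
 [ 0.996 -0.085  0.   ]
 [ 0.001  0.002 -1.   ]]
```

View pics/s.png

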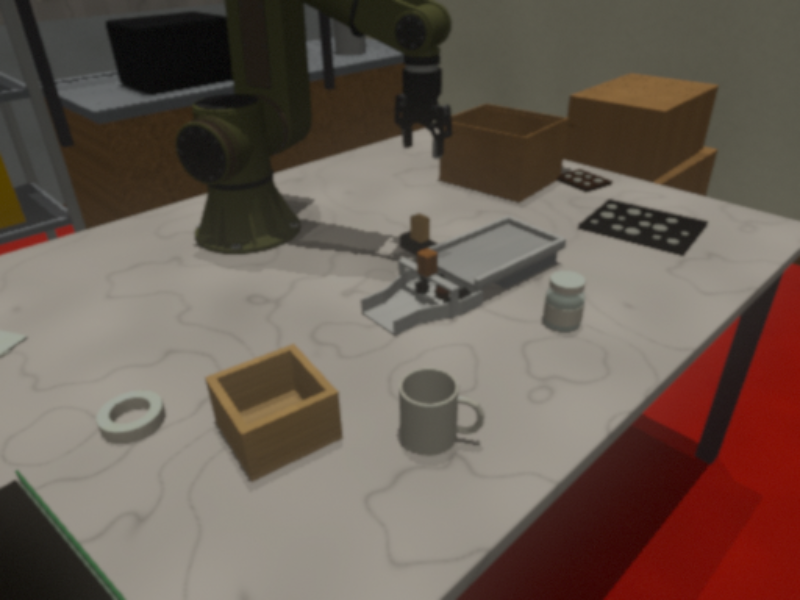

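View pics/s2.png

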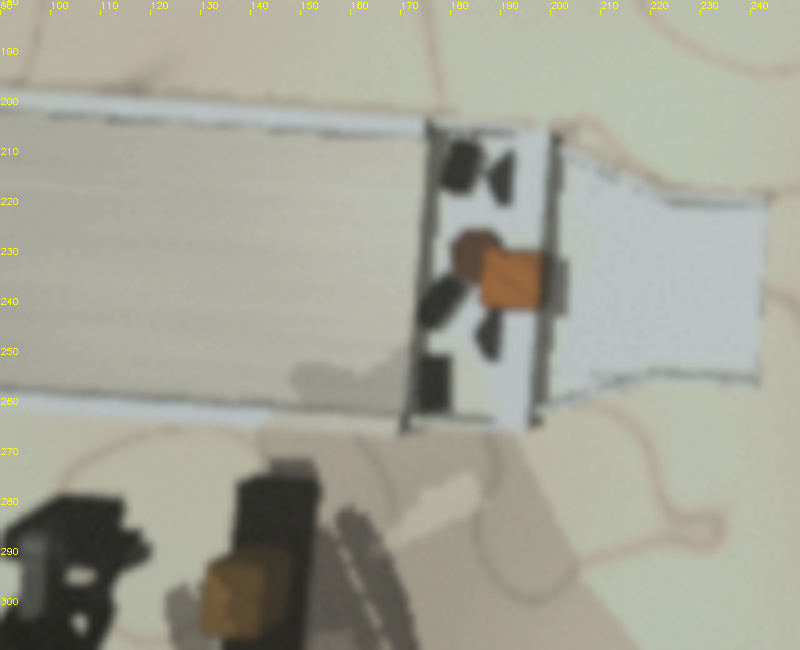

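Run:
```python
from h import *
D=[([-1.28863,.300475,1.52162,0,1.32072],[.18789,-.51667,.24970]),
([-.1,.264,1.574,0,1.308],[.5316,-.0158,.2472]),
([-.133,.439,1.764,0,.939],[.5175,-.0314,.0818]),
([.061,.459,1.73,0,.955],[.5252,.0695,.083]),
([-.539,.217,1.729,0,1.207],[.4395,-.2196,.2074]),
([-.726,.486,1.741,0,.906],[.4205,-.3238,.065]),
([.527,.652,1.329,0,1.15],[.5472,.3602,.1166]),
([.471,.493,1.317,0,1.329],[.5417,.3169,.2233]),
([.431,.297,2.01,0,.833],[.3743,.2121,.0703]),
([.431,.048,1.868,0,1.223],[.3738,.2120,.2291])]
def f(x):
    a1,L1,a,L2,dz,L6,b=x; r=[]
    for q,P in D:
        A=q[1];B=A+q[2];C=B+q[4]
        rho=a1+L1*np.sin(A)+a*np.cos(B)*-1+L2*np.sin(B)+L6*np.sin(C)
        z=dz+L1*np.cos(A)+a*np.sin(B)+L2*np.cos(B)+L6*np.cos(C)
        r+=[np.cos(q[0])*rho-np.sin(q[0])*b-P[0],np.sin(q[0])*rho+np.cos(q[0])*b-P[1],z-P[2]]
    return r
for fixL6 in (.15,.25):
  o=least_squares(lambda y:f([0,y[0],0,y[1],y[2],fixL6,y[3]]),[.45,.4,.3,.0]); print(fixL6,o.x.round(4),np.abs(f([0,o.x[0],0,o.x[1],o.x[2],fixL6,o.x[3]])).max().round(4))
s=(192.4,235.8)
print(w("top",*s,.106))
print("chute",fit("top",[[95,49,32],[95,-49,32],[-25,0,106]],[[90+765/5,180+195/5],[90+757/5,180+382/5],s],[.5,0.05,-1.6]))
```

```text
0.15 [0.4087 0.4343 0.1177 0.0368] 0.0116
0.25 [0.4071 0.4349 0.2195 0.0368] 0.0117
[0.52659782 0.06531798 0.106     ]
chute (array([ 0.5252,  0.0414, -1.6242]), [[0.4, -0.4], [0.1, 0.3], [-0.5, 0.0]])
```

>>> send_rows(commands="-0.033 0.041 0 0 0 0 100;-0.033 0.041 0 0 0 0 100;-0.033 0.041 0 0 0 0 100;-0.033 0.041 0 0 0 0 100;0 0 0 0 0 10 100;0 0 0 0 0 10 100;0 0 0 0 0 10 100;0 0 0 0 0 10 100;0 0 0 0 0 10 100;0 0 0 0 0 10 100;0 0 0 0 0 10 100;0 0 0 0 0 10 100;0 0 0 0 0 9 100;0 0 0 0 0 0 100")

```text
t: 25.12
tool_pos: [0.5239, 0.0603, 0.2021]
ee_rot: [3.13, -0.181, -0.059]
ft_force: [0.3, 0.0, -1.0]
opening: 0.0855
```

Run:
```python
from h import *
s,R=st(); print(np.degrees(np.arctan2(R[1,1],R[0,1])), R.T@(np.array([.526,.0675,.229])-s["tool_pos"]))
```

```text
t 25.12 tcp [0.5239 0.0603 0.2021] F [ 0.3  0.  -1. ] open 0.0855 q [ 0.046  0.314  1.62  -0.002  1.246  1.733]
[[ 0.993 -0.115 -0.038]
 [-0.115 -0.993 -0.004]
 [-0.038  0.008 -0.999]]
-96.60101855346926 [ 0.00029114 -0.00719255 -0.02700275]
```

>>> send_rows(commands="0 0 0 0.5 2.2 0 100;0 0 0 0 0 -2.4 100;0 -0.007 0 0 0 0 100;0 0 0 0 0 0 100")

```text
t: 25.62
tool_pos: [0.5234, 0.0677, 0.1987]
ee_rot: [-3.14, 0.094, 0.005]
ft_force: [0.5, 0.1, -1.3]
opening: 0.0854
```

Run:
```python
from h import *
s,R=st(); print(np.degrees(np.arctan2(R[1,1],R[0,1])), R.T@(np.array([.526,.0675,.229])-s["tool_pos"]))
```

```text
t 25.62 tcp [0.5234 0.0677 0.1987] F [ 0.5  0.1 -1.3] open 0.0854 q [5.900e-02 3.010e-01 1.645e+00 1.000e-03 1.199e+00 1.689e+00]
[[ 0.998 -0.06  -0.003]
 [-0.06  -0.998  0.001]
 [-0.003 -0.    -1.   ]]
-93.4389656963301 [ 2.51951006e-03  6.19492560e-05 -3.03475324e-02]
```

>>> send_rows(commands="0.003 0 0.04 0 0 0.4 100;0 0 0.04 0 0 0 100;0 0 0.025 0 0 0 100;0 0 0 0 0 0 100")

```text
t: 26.12
tool_pos: [0.5263, 0.0681, 0.0906]
ee_rot: [-3.139, 0.101, 0.005]
ft_force: [0.4, -0.4, 0.2]
opening: 0.0855
```

Run:
```python
from h import *
s,R=st(); print(np.degrees(np.arctan2(R[1,1],R[0,1])), R.T@(np.array([.526,.0675,.083])-s["tool_pos"]))
im=look("scene","u"); crop(im,210,90,340,210,6,"pics/u.png")
```

```text
t 26.12 tcp [0.5263 0.0681 0.0906] F [ 0.4 -0.4  0.2] open 0.0855 q [5.900e-02 4.490e-01 1.723e+00 1.000e-03 9.720e-01 1.694e+00]
[[ 0.998 -0.064 -0.003]
 [-0.064 -0.998  0.001]
 [-0.003 -0.    -1.   ]]
-93.67756553817219 [-0.0002843   0.00064256  0.00761579]
```

View pics/u.png

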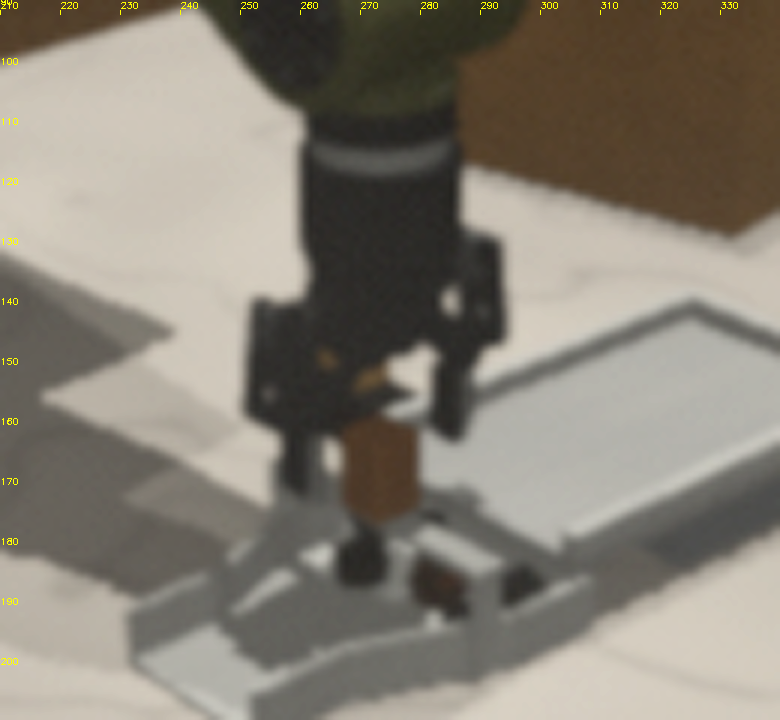

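>>> send_rows(commands="0 0 0.008 0 0 0 100;0 0 0.001 0 0 0 100;0 0 0 0 0 0 0;0 0 0 0 0 0 0;0 0 0 0 0 0 0;0 0 0 0 0 0 0;0 0 0 0 0 0 0;0 0 0 0 0 0 0;0 0 0 0 0 0 0;0 0 0 0 0 0 0")

```text
t: 27.42
tool_pos: [0.5286, 0.0683, 0.0857]
ee_rot: [-3.139, 0.1, -0.007]
ft_force: [0.1, -0.1, 0.9]
opening: 0.0298
```

Run:
```python
from h import *
s,R=st()
```

```text
t 27.43 tcp [0.5286 0.0683 0.0857] F [ 0.1 -0.1  0.9] open 0.0298 q [5.900e-02 4.580e-01 1.724e+00 1.000e-03 9.550e-01 1.694e+00]
[[ 0.998 -0.064  0.005]
 [-0.064 -0.998  0.001]
 [ 0.004 -0.001 -1.   ]]
```

>>> send_rows(commands="0 0 -0.001 0 0 0 0;0 0.005 0 0 0 0 0;0 0.008 0 0 0 0 0;0 0.008 0 0 0 0 0;0 0.008 0 0 0 0 0;0 0.008 0 0 0 0 0;0 0.005 0 0 0 0 0;0 0.003 0 0 0 0 0;0 0 0 0 0 0 0")

```text
t: 28.55
tool_pos: [0.5247, 0.0196, 0.0858]
ee_rot: [-3.139, 0.101, -0.004]
ft_force: [0.9, -0.8, -4.1]
opening: 0.0296
```

Run:
```python
from h import *
s,R=st()
im=look("scene","v"); crop(im,200,90,330,210,6,"pics/v.png")
im=look("top","v2"); crop(im,140,180,270,290,6,"pics/v2.png")
```

```text
t 28.55 tcp [0.5247 0.0196 0.0858] F [ 0.9 -0.8 -4.1] open 0.0296 q [-3.300e-02  4.440e-01  1.745e+00  1.000e-03  9.500e-01  1.602e+00]
[[ 0.998 -0.064  0.002]
 [-0.064 -0.998  0.001]
 [ 0.002 -0.001 -1.   ]]
```

View pics/v.png

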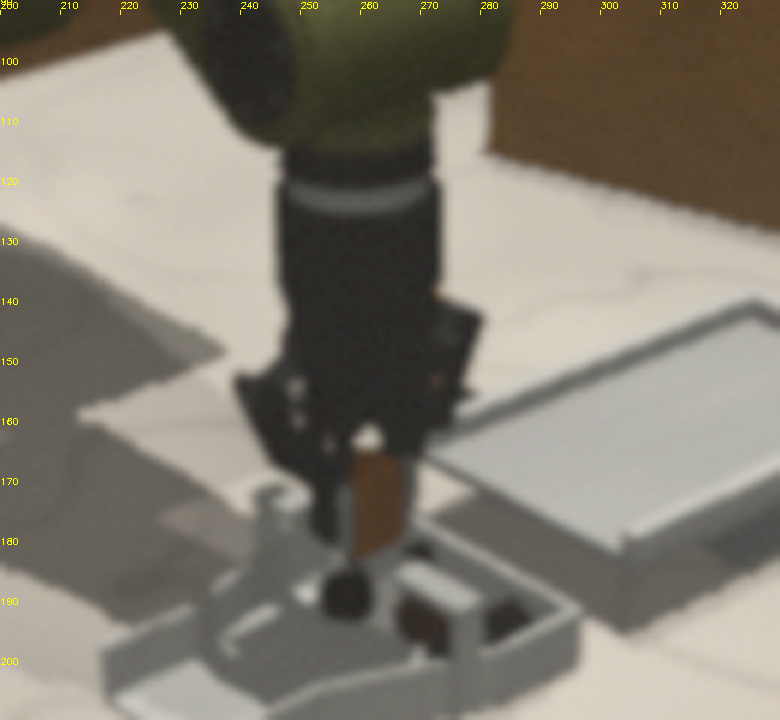

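View pics/v2.png

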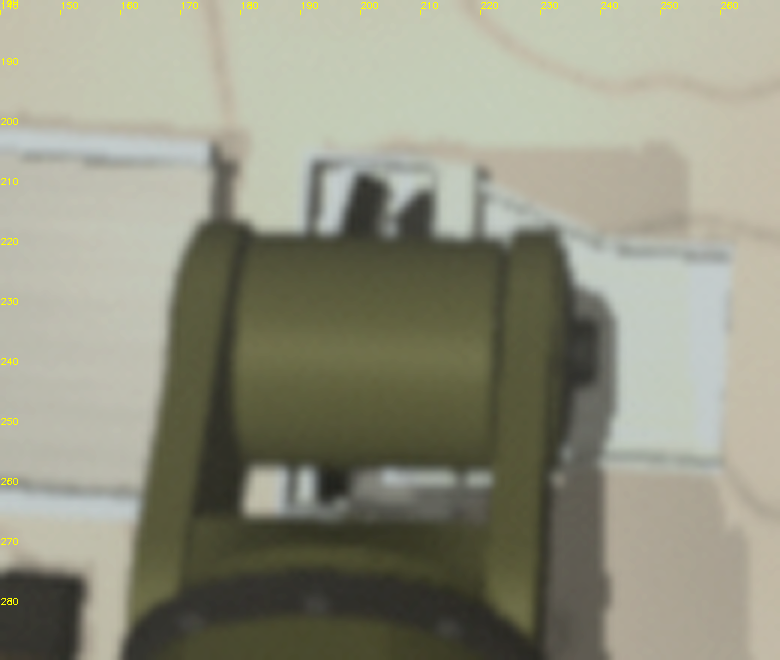

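>>> send_rows(commands="0 0 -0.01 0 0 0 0;0 0 -0.02 0 0 0 0;0 0 -0.02 0 0 0 0;0 0 -0.02 0 0 0 0;0 0 0 0 0 0 0")

```text
t: 29.28
tool_pos: [0.5239, 0.0207, 0.1591]
ee_rot: [-3.139, 0.099, -0.001]
ft_force: [0.1, -0.2, -7.5]
opening: 0.0292
```

Run:
```python
from h import *
s,R=st()
im=look("scene","x"); crop(im,200,90,330,210,6,"pics/x.png")
```

```text
t 29.27 tcp [0.5239 0.0207 0.1591] F [ 0.1 -0.2 -7.5] open 0.0292 q [-3.100e-02  3.380e-01  1.696e+00  1.000e-03  1.107e+00  1.602e+00]
[[ 0.998 -0.063  0.001]
 [-0.063 -0.998  0.001]
 [ 0.001 -0.001 -1.   ]]
```

View pics/x.png

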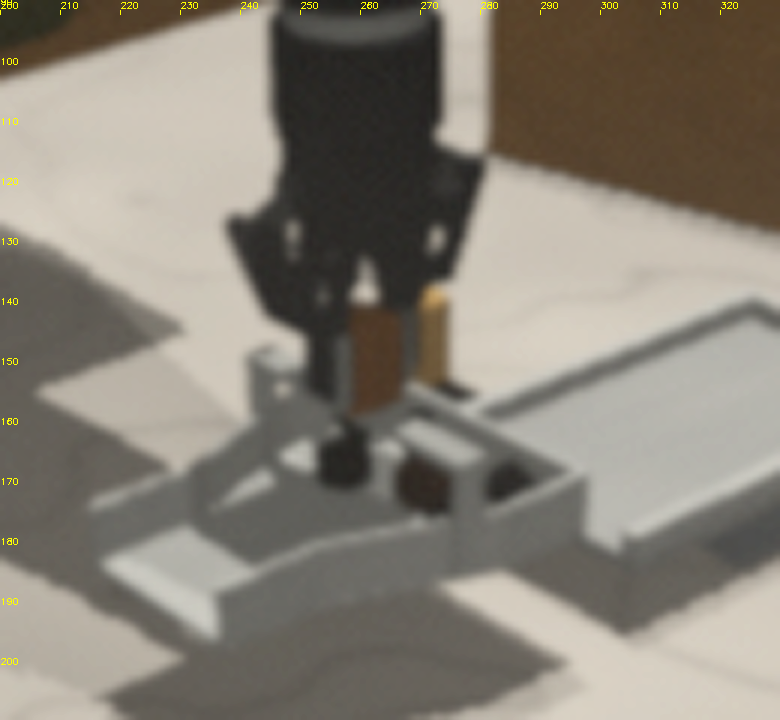

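>>> send_rows(commands="0 0 -0.015 0 0 0 0;0 0 -0.02 0 0 0 0;0 0 -0.01 0 0 1 0;0.004 0.008 0 0 0 1 0;0.008 0.012 0 0 0 1 0;0.01 0.015 0 0 0 1 0;0.012 0.018 0 0 0 1 0;0.012 0.018 0 0 0 0.7 0;0.012 0.018 0 0 0 0 0;0.012 0.018 0 0 0 0 0;0.012 0.018 0 0 0 0 0;0.012 0.018 0 0 0 0 0;0.01 0.015 0 0 0 0 0;0.008 0.01 0 0 0 0 0;0.004 0.005 0 0 0 0 0;0 0 0 0 0 0 0")

```text
t: 31.32
tool_pos: [0.6163, -0.1848, 0.1987]
ee_rot: [-3.129, 0.27, 0.015]
ft_force: [-0.4, 0.4, -6.1]
opening: 0.0297
```

Run:
```python
from h import *
s,R=st(); print(np.degrees(np.arctan2(R[1,1],R[0,1])),R.T@(np.array([.640,-.186,.195])-s["tool_pos"]))
im=look("scene","y"); crop(im,110,110,270,290,4,"pics/y.png")
im=look("top","y2"); crop(im,210,150,390,290,4,"pics/y2.png")
```

```text
t 31.32 tcp [ 0.6163 -0.1848  0.1987] F [-0.4  0.4 -6.1] open 0.0297 q [-0.348  0.555  1.282 -0.002  1.314  1.396]
[[ 0.985 -0.171 -0.009]
 [-0.171 -0.985  0.002]
 [-0.01  -0.    -1.   ]]
-99.86485248054264 [ 0.02357084 -0.00289558  0.00350922]
```

View pics/y.png

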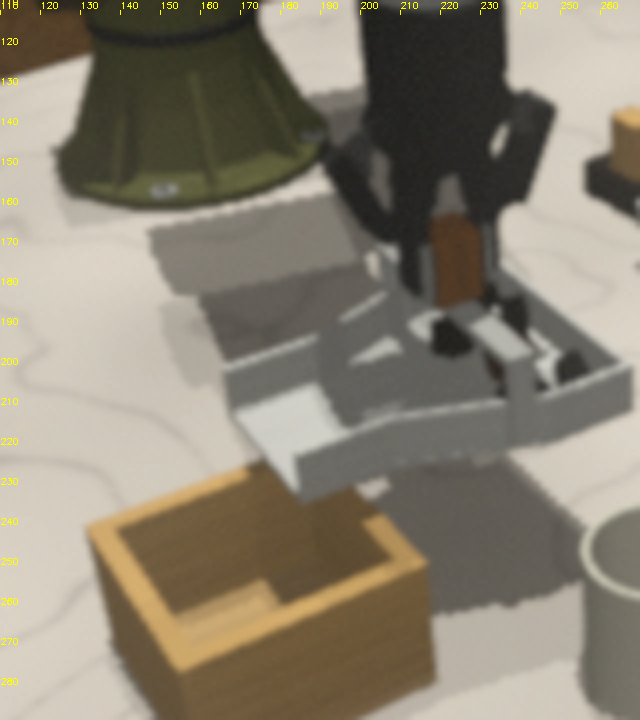

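View pics/y2.png

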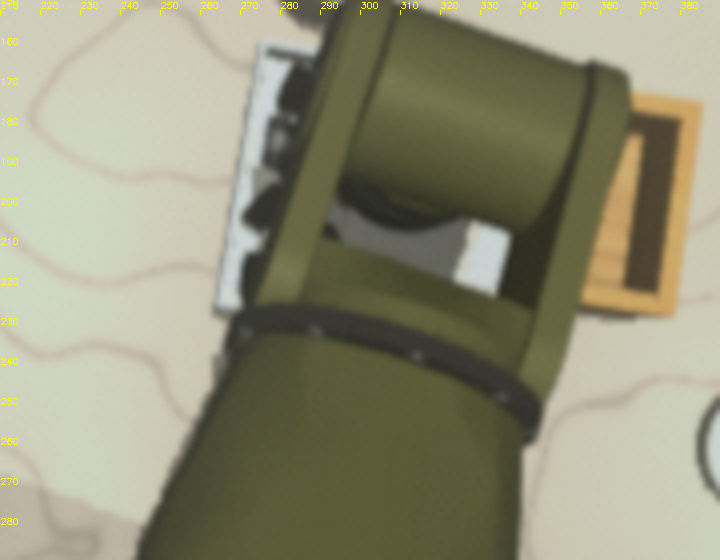

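>>> send_rows(commands="0.006 0 0 0 0.6 -0.6 0;0.008 0 0 0 0 0 0;0.008 0 0 0 0 0 0;0.003 -0.002 0 0 0 0 0;0 0 0 0 0 0 0")

```text
t: 32.05
tool_pos: [0.6432, -0.1852, 0.1991]
ee_rot: [-3.132, 0.249, -0.003]
ft_force: [-0.1, 0.1, -5.5]
opening: 0.0298
```

Run:
```python
from h import *
s,R=st(); print(np.degrees(np.arctan2(R[1,1],R[0,1])),R.T@(np.array([.640,-.186,.195])-s["tool_pos"]))
im=look("scene","z"); crop(im,110,110,270,290,4,"pics/z.png")
T=s["tool_pos"]
for L in ([-.002+.049,.120,.0857-.032],[-.002-.049,.120,.0857-.032],[-.002+.049,.120,.0857],[-.002-.049,.120,.0857],[-.002,.12,.0817]):
    X=T+R@np.array(L); print(X.round(4),p("scene",X).round(1),p("top",X).round(1))
im=look("top","z2"); crop(im,210,150,390,290,4,"pics/z2.png")
```

```text
t 32.05 tcp [ 0.6432 -0.1852  0.1991] F [-0.1  0.1 -5.5] open 0.0298 q [-3.350e-01  6.080e-01  1.199e+00  1.000e-03  1.333e+00  1.394e+00]
[[ 0.987 -0.158  0.002]
 [-0.158 -0.987 -0.   ]
 [ 0.002 -0.    -1.   ]]
-99.0953536171584 [-0.00304686  0.00131015  0.00411493]
[ 0.6708 -0.3111  0.1455] [192.1 229. ] [352.2 172.7]
[ 0.574  -0.2956  0.1453] [171.7 206.9] [346.7 214.3]
[ 0.6708 -0.3111  0.1135] [193.8 241.6] [348.5 174.7]
[ 0.5741 -0.2956  0.1133] [173.6 218.9] [343.2 214.8]
[ 0.6224 -0.3034  0.1174] [183.1 228.2] [346.3 194.5]
```

View pics/z.png

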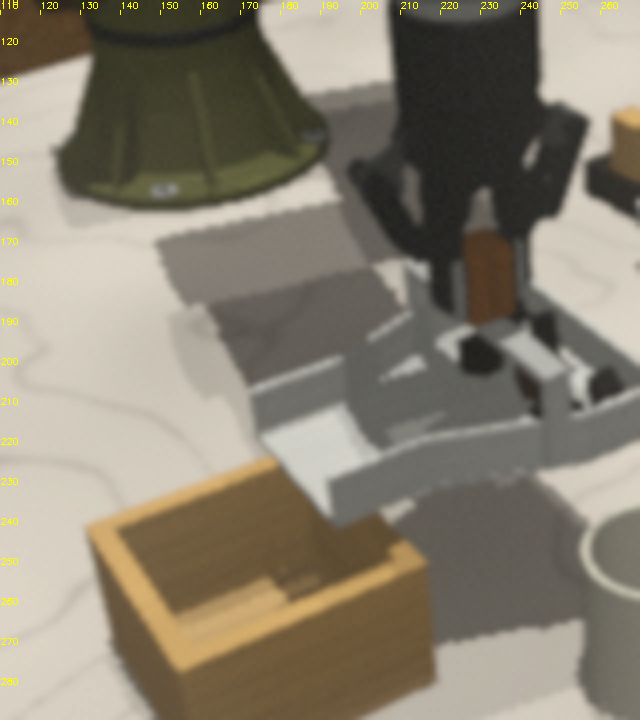

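View pics/z2.png

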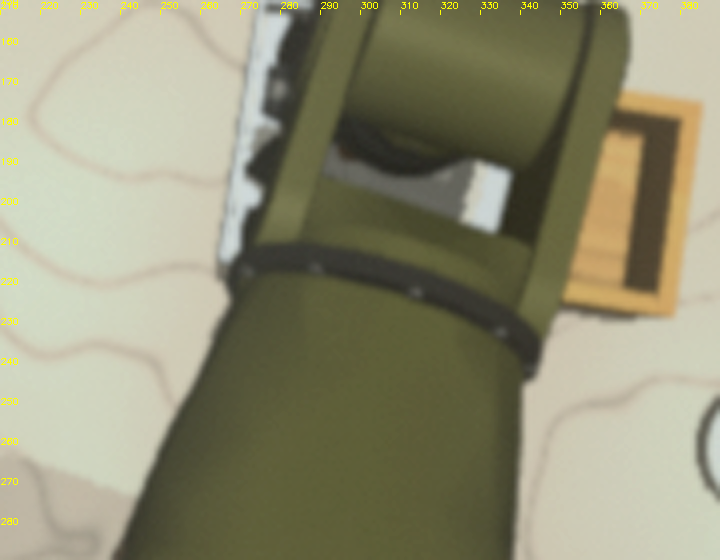

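>>> send_rows(commands="0 0.0076 -0.0101 5 0 0 0;0 0.0076 -0.0101 5 0 0 0;0 0 0 0 0 0 0")

```text
t: 32.52
tool_pos: [0.64, -0.2013, 0.2192]
ee_rot: [-2.955, 0.234, -0.024]
ft_force: [0.9, -0.2, -4.8]
opening: 0.0293
```

```bash
cat >> h.py <<'E'
BX=np.array([.6163,-.3343]); BT=-.1617
def tip():
    s,R=st(); X=s["tool_pos"]+R@np.array([-.002,.12,.0817]); c,q=np.cos(BT),np.sin(BT)
    b=np.array([[c,q],[-q,c]])@(X[:2]-BX)
    y=R[:,1]; print("tip",X.round(4),"in box",b.round(4),"tilt %.1f"%np.degrees(np.arcsin(-y[2])),"roll %.1f"%np.degrees(np.arcsin(R[2,0])),"head %.1f"%np.degrees(np.arctan2(y[1],y[0])))
E
python3 -c "
from h import *
tip()"
```

```text
t 32.52 tcp [ 0.64   -0.2013  0.2192] F [ 0.9 -0.2 -4.8] open 0.0293 q [-0.417  0.616  1.148  0.175  1.424  1.282]
[[ 0.988 -0.155  0.03 ]
 [-0.157 -0.972  0.175]
 [ 0.002 -0.177 -0.984]]
tip [ 0.6218 -0.3033  0.1175] in box [0.0005 0.0315] tilt 10.2 roll 0.1 head -99.0
```

>>> send_rows(commands="0 0.0076 -0.0101 5 0 0 0;0 0.0076 -0.0101 5 0 0 0;0 0 0 0 0 0 0;0 0 0 0 0 0 0")

```text
t: 33.02
tool_pos: [0.6368, -0.2183, 0.2341]
ee_rot: [-2.785, 0.219, -0.037]
ft_force: [0.0, 0.1, -6.3]
opening: 0.0294
```

```bash
python3 -c "
from h import *
tip()
im=look('scene','A'); crop(im,110,110,270,290,4,'pics/A.png')"
```

```text
t 33.02 tcp [ 0.6368 -0.2183  0.2341] F [ 0.   0.1 -6.3] open 0.0294 q [-0.493  0.646  1.09   0.328  1.529  1.2  ]
[[ 0.988 -0.147  0.052]
 [-0.156 -0.928  0.338]
 [-0.001 -0.342 -0.94 ]]
tip [ 0.6215 -0.3018  0.1163] in box [-0.0001  0.0329] tilt 20.0 roll -0.1 head -99.0
```

View pics/A.png

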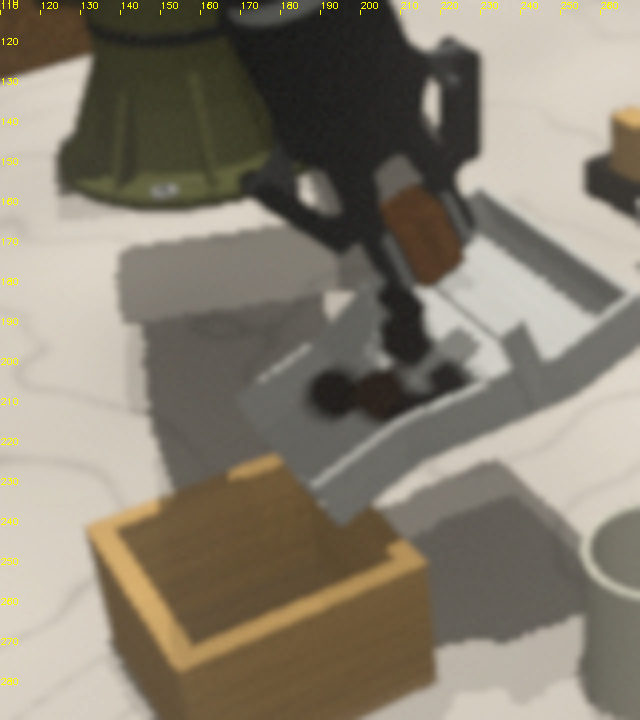

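>>> send_rows(commands="0 0 0 0 0 0 0;0 0 0 0 0 0 0;0 0 0 0 0 0 0;0 0 0 0 0 0 0")

```text
t: 33.58
tool_pos: [0.6373, -0.2165, 0.2345]
ee_rot: [-2.787, 0.216, -0.037]
ft_force: [-0.3, 0.4, -4.5]
opening: 0.0296
```

```bash
python3 -c "
from h import *
tip()
im=look('scene','B'); crop(im,110,110,270,290,4,'pics/B.png')"
```

```text
t 33.58 tcp [ 0.6373 -0.2165  0.2345] F [-0.3  0.4 -4.5] open 0.0296 q [-0.49   0.644  1.091  0.327  1.528  1.201]
[[ 0.988 -0.145  0.052]
 [-0.154 -0.929  0.336]
 [-0.    -0.34  -0.941]]
tip [ 0.6222 -0.3003  0.1169] in box [0.0003 0.0345] tilt 19.9 roll -0.0 head -98.9
```

View pics/B.png

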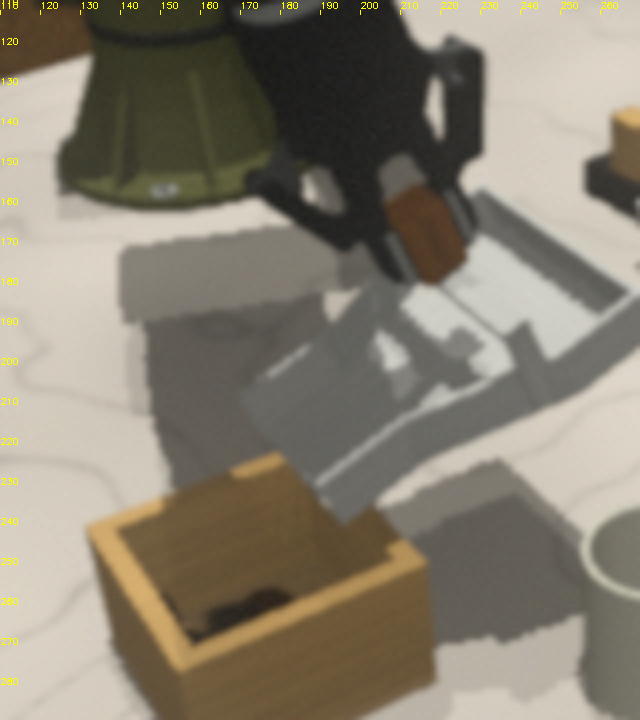

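>>> send_rows(commands="0 0.0086 -0.0101 5 0 0 0;0 0.0086 -0.0101 5 0 0 0;0 0.0086 -0.0101 5 0 0 0;0 0.0086 -0.0101 5 0 0 0;0 0 0 0 0 0 0;0 0 0 0 0 0 0;0 0 0 0 0 0 0")

```text
t: 34.5
tool_pos: [0.6301, -0.2654, 0.2557]
ee_rot: [-2.435, 0.186, -0.07]
ft_force: [0.0, 0.3, -3.5]
opening: 0.0298
```

```bash
python3 -c "
from h import *
tip()
im=look('scene','C'); crop(im,110,110,270,290,4,'pics/C.png')
im=look('top','C2'); crop(im,210,150,390,290,4,'pics/C2.png')
"
```

```text
t 34.50 tcp [ 0.6301 -0.2654  0.2557] F [ 0.   0.3 -3.5] open 0.0298 q [-0.643  0.764  0.939  0.621  1.772  1.103]
[[ 0.988 -0.115  0.1  ]
 [-0.152 -0.755  0.637]
 [ 0.002 -0.645 -0.764]]
tip [ 0.6225 -0.3036  0.1159] in box [0.0011 0.0313] tilt 40.2 roll 0.1 head -98.7
```

View pics/C.png

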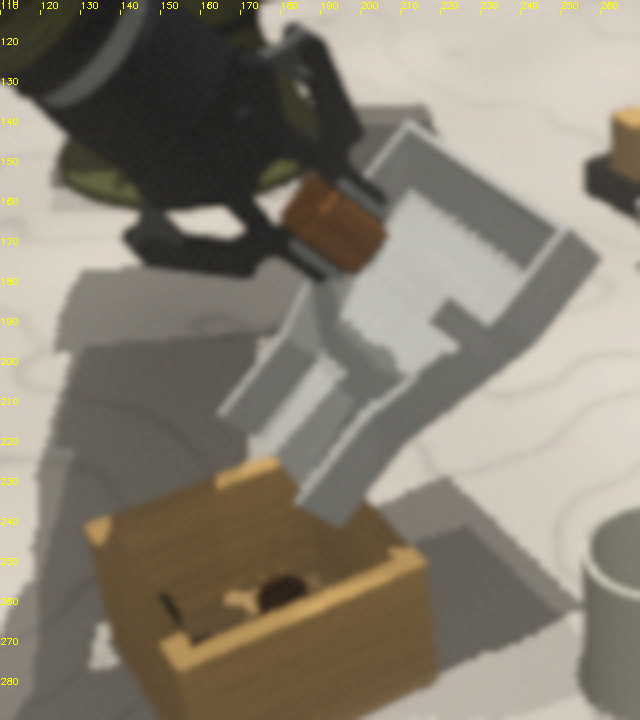

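View pics/C2.png

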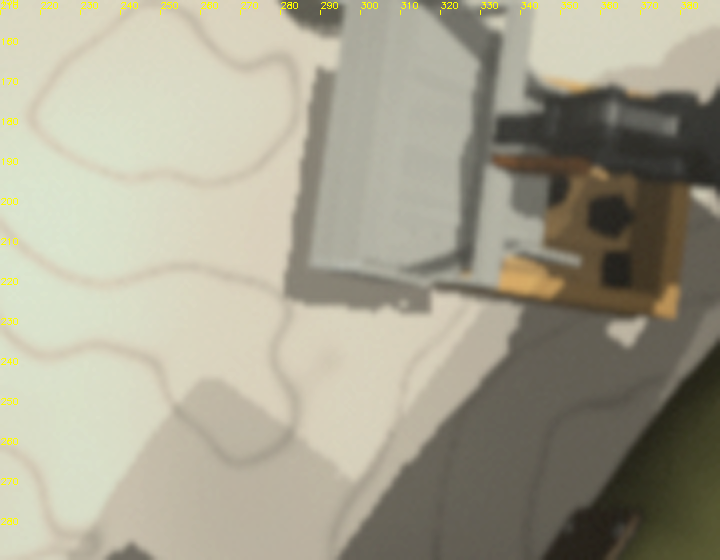

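>>> send_rows(commands="0 -0.0067 0.0108 -5 0 0 0;0 -0.0067 0.0108 -5 0 0 0;0 -0.0067 0.0108 -5 0 0 0;0 -0.0067 0.0108 -5 0 0 0;0 -0.0067 0.0108 -5 0 0 0;0 -0.0067 0.0108 -5 0 0 0;0 -0.0067 0.0108 -5 0 0 0;0 -0.0067 0.0108 -5 0 0 0;0 0 0 0 0 0 0")

```text
t: 35.72
tool_pos: [0.6434, -0.1787, 0.1984]
ee_rot: [3.114, -0.228, 0.009]
ft_force: [-0.4, -0.9, -4.7]
opening: 0.0291
```

```bash
python3 -c "
from h import *
tip()
"
```

```text
t 35.73 tcp [ 0.6434 -0.1787  0.1984] F [-0.4 -0.9 -4.7] open 0.0291 q [-0.32   0.601  1.211 -0.018  1.319  1.402]
[[ 0.989 -0.146  0.004]
 [-0.146 -0.989 -0.02 ]
 [ 0.007  0.019 -1.   ]]
tip [ 0.6243 -0.2987  0.1189] in box [0.0022 0.0364] tilt -1.1 roll 0.4 head -98.4
```

>>> send_rows(commands="0 0 0 1.1 -0.4 0 0;-0.029 -0.028 0 0 0 0 0;-0.029 -0.028 0 0 0 0 0;-0.029 -0.028 0 0 0 0 0;-0.029 -0.028 0 0 0 0 0;-0.029 -0.028 0 0 0 0 0;0 0 0 0 0 0 0")

```text
t: 36.6
tool_pos: [0.5177, -0.0186, 0.2031]
ee_rot: [-3.115, 0.242, -0.005]
ft_force: [1.0, -0.2, -3.4]
opening: 0.0295
```

```bash
python3 -c "
from h import *
tip()
im=look('top','D2'); crop(im,300,140,420,250,6,'pics/D2.png')
im=look('scene','D');cv2.imwrite('pics/D.png',cv2.resize(im,(800,600)))
"
```

```text
t 36.60 tcp [ 0.5177 -0.0186  0.2031] F [ 1.  -0.2 -3.4] open 0.0295 q [-0.114  0.272  1.671  0.018  1.196  1.605]
[[ 0.988 -0.155  0.004]
 [-0.155 -0.988  0.017]
 [ 0.002 -0.017 -1.   ]]
tip [ 0.4975 -0.1355  0.1193] in box [-0.1492  0.1771] tilt 1.0 roll 0.1 head -98.9
```

View pics/D2.png

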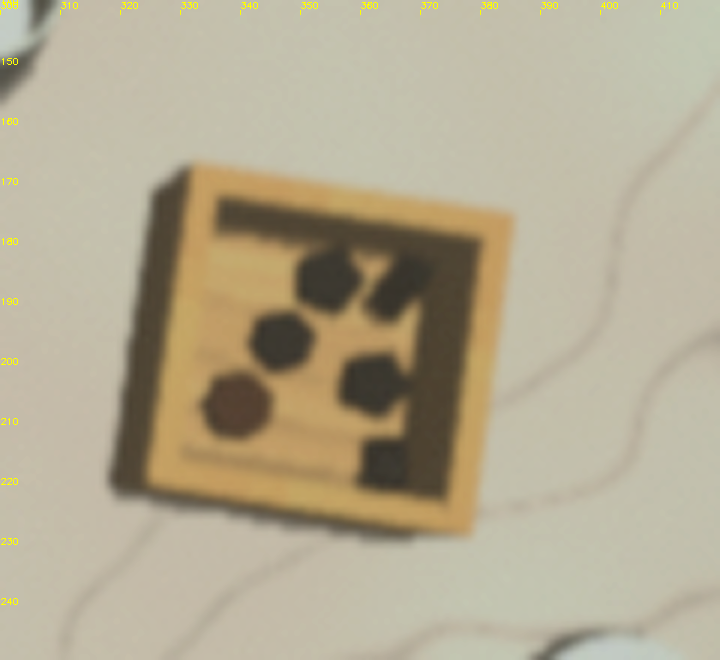

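View pics/D.png

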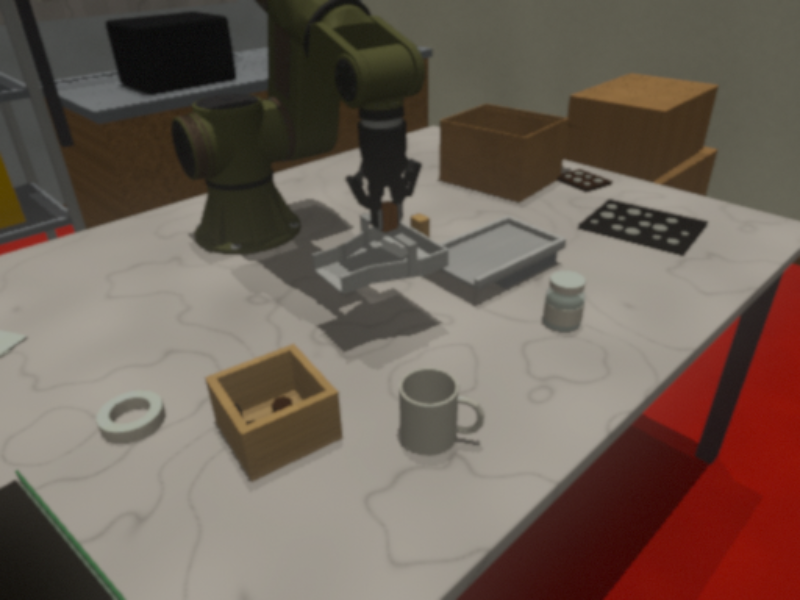

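>>> send_rows(commands="0 0 0 -1 -0.1 0 0;0 0 0.04 0 0 0 0;0 0 0.04 0 0 0 0;0 0 0.018 0 0 0 0;0 0 0 0 0 0 0;0 0 0 0 0 0 0")

```text
t: 37.45
tool_pos: [0.5223, -0.0246, 0.1034]
ee_rot: [3.128, -0.255, 0.004]
ft_force: [-0.2, -0.2, -3.7]
opening: 0.0293
```

```bash
python3 -c "
from h import *
tip()
"
```

```text
t 37.45 tcp [ 0.5223 -0.0246  0.1034] F [-0.2 -0.2 -3.7] open 0.0293 q [-0.116  0.412  1.742 -0.004  0.985  1.62 ]
[[ 0.987 -0.162  0.002]
 [-0.162 -0.987 -0.003]
 [ 0.003  0.003 -1.   ]]
tip [ 0.5011 -0.143   0.0221] in box [-0.1445  0.1703] tilt -0.2 roll 0.2 head -99.3
```

>>> send_rows(commands="0 0 0.01 0 0 0 0;0 0 0.005 0 0 0 0;0 0 0.001 0 0 0 0;0 0 0 0 0 0 0")

```text
t: 37.95
tool_pos: [0.5232, -0.0249, 0.0881]
ee_rot: [3.128, -0.255, 0.008]
ft_force: [0.2, -0.4, -4.4]
opening: 0.0296
```

```bash
python3 -c "
from h import *
tip()
"
```

```text
t 37.95 tcp [ 0.5232 -0.0249  0.0881] F [ 0.2 -0.4 -4.4] open 0.0296 q [-0.116  0.437  1.749 -0.004  0.95   1.62 ]
[[ 0.987 -0.162  0.005]
 [-0.162 -0.987 -0.004]
 [ 0.006  0.003 -1.   ]]
tip [ 0.5022 -0.1433  0.0067] in box [-0.1433  0.1702] tilt -0.2 roll 0.3 head -99.3
```

>>> send_rows(commands="0 0 0.002 0 -0.3 0 0;0 0 0.001 0 0 0 0;0 0 0 0 0 0 0;0 0 0 0 0 0 60;0 0 0 0 0 0 60;0 0 0 0 0 0 80;0 0 0 0 0 0 100;0 0 -0.03 0 0 0 100;0 0 -0.05 0 0 0 100;0 0 -0.05 0 0 0 100;-0.03 0 -0.02 0 0 0 100;-0.04 0 0 0 0 0 100;-0.04 0 0 0 0 0 100;0 0 0 0 0 0 100")

```text
t: 39.7
tool_pos: [0.4121, -0.0063, 0.2412]
ee_rot: [3.128, -0.255, 0.006]
ft_force: [-0.3, -0.3, 0.9]
opening: 0.0856
```

```bash
python3 -c "
from h import *
st()
im=look('top','E2');cv2.imwrite('pics/E2.png',cv2.resize(im,(800,600)))
im=look('scene','E');cv2.imwrite('pics/E.png',cv2.resize(im,(800,600)))
"
```

```text
t 39.70 tcp [ 0.4121 -0.0063  0.2412] F [-0.3 -0.3  0.9] open 0.0856 q [-0.102 -0.006  1.894 -0.003  1.25   1.632]
[[ 0.987 -0.162  0.003]
 [-0.162 -0.987 -0.003]
 [ 0.004  0.003 -1.   ]]
```

View pics/E2.png

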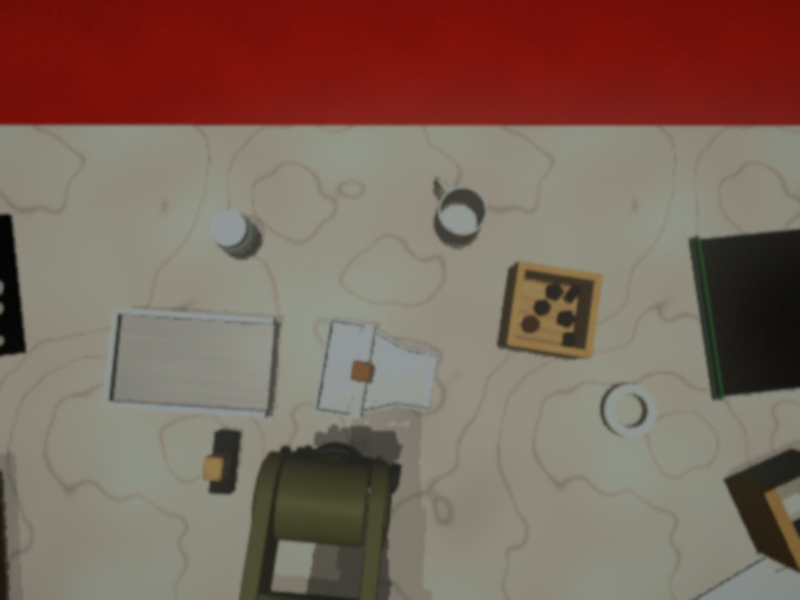

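View pics/E.png

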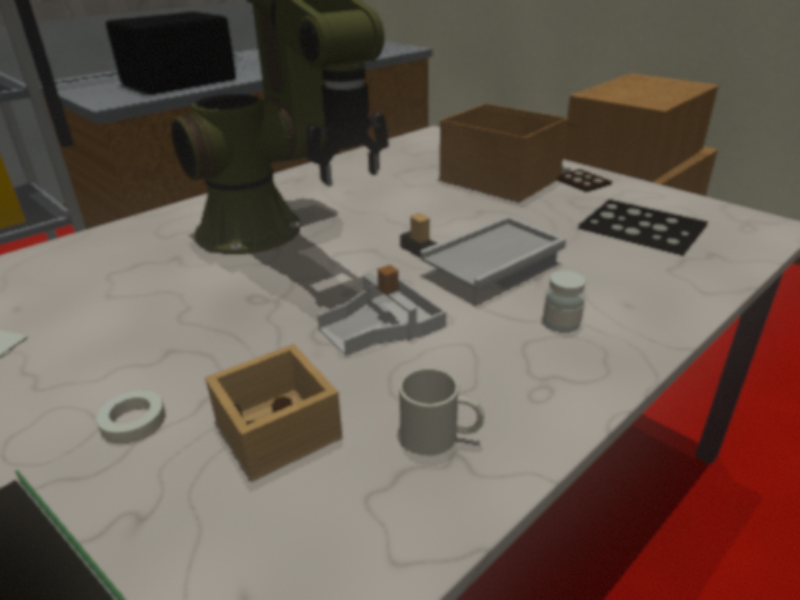

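```bash
python3 -c "
from cell import *
print(close_job())"
```

```text
the job is handed in; nothing more can be done
None
```

The job is done and handed in, about 40 s into the 210 s; `close_job()` gave no verdict.

- **Chute in place:** I slid the chute under the slab's open edge (about 20 mm under, square to it) and let go.
- **Wiping:** One wipe with the scraper put all six glass pieces into the chute. The fingers touched no glass. The scraper was then set upright beside the slab.
- **Pouring:** I drew the chute clear, lifted it level and tilted it over the casting box. The pieces slid out at about 20 degrees. I took it on to 40 degrees, saw it was empty, then set it down and let go.
- **Last checks:** The final pictures show six pieces in the box below its rim. The slab and chute are empty, the chute lies flat, and the scraper stands upright. The jar, mug and tape are at the same pixels as at the start, and the open gripper is clear of everything.

No check failed. Two things were slightly off: my first fit of the slab's corners had 2–3 pixel errors, which went away when I used its inner fence edges. The arm also drifted by up to 27 mm in height, and by a couple of degrees, on one fast turn, and I corrected for this as I went.

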